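# Pack the spice caddy and latch it

### The arm

A 6-joint arm with a two-finger parallel gripper is mounted at the origin on the work surface. World frame = base frame: x ahead of the robot, y to its left, z up, the work surface at z = 0. Lengths are in m, angles in rad, forces in N, time in s.
With the tool pointing down it reaches from about 0.225 to 0.875 m from the base axis. Payload 3.4 kg.
Tool frame: the origin (TCP) lies where the fingers leave the gripper's body, on its centre line; the fingertips stand 73 mm ahead of it and the grasp point (between the pads) lies 54 mm ahead of it (manip.pinch_z is the distance from the TCP to the grasp point, in m); z points along the fingers, y is the line along which they close (so a half turn about z gives the same grasp; the last joint's range is limited). The gripper opens to 85 mm and grips with 20 to 120 N. Pads are 22 mm wide; open, the fingers measure 114 mm over their backs; the gripper's body (76 mm by 85 mm) begins 54 mm behind the grasp point. The pads swing forward as they close: fully open they stand 13 mm farther back than shut.
Start: joints at [1.132, 0.276, 1.505, -0, 1.361, -0.121], TCP at [0.18, 0.546, 0.304] pointing down, gripper open.
Joint ranges: [-2.89, 2.89], [-0.75, 2.08], [0.22, 2.7], [-1.18, 4.32], [0.11, 2.71], [-2.7, 2.7]. Speed limits (rad/s): [2.57, 2.57, 3.14, 3.14, 3.14, 3.14].

### API

Orientations are given as a unit quaternion [w, x, y, z].
In Python, from rig import readout, imaging, manip gives the robot as it stands. The module is installed in compiled form; this text tells all that it offers.
- The arm moves only by the tool servo_tool, never from a script. Its argument "moves" is a list of rows, each an object with "dp": the shift along the tool's x, y, z in units of 0.2 m (1.0 is 0.2 m), a list of three; "delta_rot": the turn, a rotation vector about the tool's x, y, z in units of 0.1 rad (1.0 is 0.1 rad), a list of three; "fingers": the opening, from 0 (shut) to 1 (fully open). In form: [{"dp": [dx, dy, dz], "delta_rot": [wx, wy, wz], "fingers": fingers}, ...]. A call has 1 to 5 rows; each row shifts and turns the commanded pose from where the row before left it, along the tool's axes as they then stand; what a row does not reach is not made up. A row lasts 1/10 s, in which the tool goes at most 50 mm and 8.59 degrees, less where a joint would pass 70% of its speed; a pose out of reach is approached as far as the arm can. A call with a number of a shift or a turn outside -1 to 1 is refused whole. A call with a gripper value outside its range is refused whole. The fingers move at their own pace and stop on an object; "force" is the grip in N (left out, the last holds). Time passes only in rows, so rows that do not move let the fingers close. It gives the time, the measured TCP pose, the force, the opening and the grip force at its end, in the units of the state.
- readout.get_state(): the state, without advancing time (a new reading comes with each control period).
- imaging.get_image(name): name is "side" or "top"; returns (picture, depth): 420x560x3 uint8, red, green, blue; 420x560 float32, m along the optical axis (not along the pixel's ray), 0 where there is no reading.
- imaging.calibration(name): a dict with "intrinsics" (3x3 intrinsics, pixels), "R" (3x3) and "t" (3): a world point X has camera coordinates R X + t. Camera axes: x right, y down, z forward; pixel columns grow to the right and rows downward; lengths in m; the calibration is good to about 2 mm. A picture is of the moment at which its call begins. calibration takes no time and is no camera call.
- manip.sign_off(): hands the job in; it is judged then, once.
The state is a dict: "clock": time; "qpos": joint angles; "qd": joint speeds; "effort": joint torques, N m; "position": TCP position; "ee_rot": TCP orientation; "contact_force": force on the tool from outside, world axes, zero at the start; "moment": the same for the moment, N m; "width": finger opening in m; "gripper_force": force on a finger pad.
Only numpy, scipy, OpenCV 4.12 (cv2) and the standard library are available. Lean on these libraries where they do the work, as an engineer would, in place of code of your own. Each camera call takes 0.05 s, during which the arm holds its last target. There are 200 camera calls.

### The job

Put the spice jars away in the wooden caddy: swing its wire bail fully up and back, lift the loose lid off and lay it flat on the counter clear of the caddy, then stand every spice jar upright on the floor of the caddy, one to a compartment. Put the lid back so it sits flush on the rim, and swing the bail over it and down until its crossbar rests fully home in the catches. Leave the mug, sugar jar, tea box and everything else on the counter where they are.

Things in the scene. Friction and masses are not known exactly. Their poses are not given: they have to be found in the camera images.
- caddy: Wooden open box fixed to the counter: outside 116 (own x) by 255 (own y) by 64 mm high, walls and floor 6 mm. Dividers 3 mm thick, 14 mm above the floor, at own y -60, 0, 60 mm: four compartments in a row. Origin: centre of underside, z up. Behind the +x wall two bail lugs (own y +-69, 85 mm high); on the -x wall two J catches (12 mm wide, own y +-45, out to own x -111, lips 81 mm high).
- cell0 (a point): Centre of the floor of compartment 0 of the caddy (6 mm above the counter), 60 mm wide along the caddy's y, 104 mm along its x; axes as the caddy's.
- cell1 (a point): Centre of the floor of compartment 1 of the caddy (6 mm above the counter), 57 mm wide along the caddy's y, 104 mm along its x; axes as the caddy's.
- cell2 (a point): Centre of the floor of compartment 2 of the caddy (6 mm above the counter), 57 mm wide along the caddy's y, 104 mm along its x; axes as the caddy's.
- cell3 (a point): Centre of the floor of compartment 3 of the caddy (6 mm above the counter), 60 mm wide along the caddy's y, 104 mm along its x; axes as the caddy's.
- bail_hinge (a point): Middle of the bail's hinge axis, at (70, 0, 78) mm in the caddy's frame; the axis runs along the caddy's y. Axes as the caddy's.
- bail_grip (a point): Middle of the bail's crossbar: a steel rod 8 mm thick, 124 mm long, parallel to the hinge and 170 mm from it; 8 mm arms at +-62 mm join it to the hinge. x axis points from the crossbar to the hinge. With the bail closed it is 42 mm out from the caddy's -x wall, 78 mm above the counter, free to grip between the catches.
- bail (a joint): Angle of the wire bail (rad). 0: closed, arms level 2 mm above the seated lid, crossbar resting in the catches in front of the -x wall; grows as the crossbar rises; 1.57 upright; 2.4 the stop, leaning back beyond the +x wall, clear of the lid. Stiff hinge: it stays where it is left and needs about 2 to 3 N at the crossbar.
- lid: Loose wooden lid, about 250 g. Plate 116 (own x) by 255 (own y) by 8 mm; under it a block 94 by 233 by 6 mm that fits inside the caddy with 5 mm to spare all round; on top a central grip bar 14 (x) by 56 (y) by 32 mm high. Origin: centre of the block's underside, z up; plate top at 14 mm, grip top at 46 mm. Seated: origin 58 mm above the caddy's, axes agreeing with it (or half a turn off).
- jar0: Squat spice jar, upright glass cylinder with an aluminium screw cap, 50 mm diameter, 48 mm high, about 120 g. Origin: centre of its underside, z up. May be absent.
- jar1: Squat spice jar, upright glass cylinder with an aluminium screw cap, 50 mm diameter, 48 mm high, about 120 g. Origin: centre of its underside, z up. May be absent.
- jar2: Squat spice jar, upright glass cylinder with an aluminium screw cap, 50 mm diameter, 48 mm high, about 120 g. Origin: centre of its underside, z up. May be absent.
- jar3: Squat spice jar, upright glass cylinder with an aluminium screw cap, 50 mm diameter, 48 mm high, about 120 g. Origin: centre of its underside, z up. May be absent.
- mug: Red enamel mug, a bystander: 80 mm diameter, 82 mm high, handle at its own +y. Origin: centre of its underside.
- sugar_jar: Large glass sugar jar, a bystander: 90 mm diameter, 130 mm high. Origin: centre of its underside.
- tea_box: Cardboard tea box, a bystander: 120 by 70 by 90 mm high. Origin: centre of its underside.
- matchbox: Matchbox lying among the jars, a bystander: 53 by 36 by 16 mm. Origin: centre of its underside.
- coaster: Round wooden coaster, a bystander: 90 mm diameter, 10 mm thick. Origin: centre of its underside.
- bowl: White bowl, a bystander: 120 mm diameter, 50 mm high. Origin: centre of its underside.
- teaspoon: Steel teaspoon lying flat, a bystander, 140 mm long along its own x.
There are look-alikes about, which are no part of the job. Leave any blue look-alike of the jar1 alone. What is shaped like the jar0 but black is not meant.

How it is judged:
On the way, in this order (a step that is already met when the one before it is completed fails the run):
1. the bail swung up and back, and the lid lying flat on the counter away from the caddy (value of joint bail above 1.5 rad and horizontal distance between lid and caddy above 0.12 m and height (world z) of lid below 0.02 m and angle between lid's own z axis and vertical below 0.1 rad), for 0.2 s.
2. every spice jar upright on the floor of a compartment, lid still off (x of jar0 in the frame of caddy between -0.04 and 0.04 m and y of jar0 in the frame of caddy between -0.108 and 0.108 m and z of each of jar0, jar1, jar2, jar3 in the frame of caddy below 0.012 m and angle between each of jar0, jar1, jar2, jar3's own z axis and vertical below 0.15 rad and x of jar1 in the frame of caddy between -0.04 and 0.04 m and y of jar1 in the frame of caddy between -0.108 and 0.108 m and x of jar2 in the frame of caddy between -0.04 and 0.04 m and y of jar2 in the frame of caddy between -0.108 and 0.108 m and x of jar3 in the frame of caddy between -0.04 and 0.04 m and y of jar3 in the frame of caddy between -0.108 and 0.108 m and horizontal distance between lid and caddy above 0.12 m), for 0.3 s.
3. the lid seated flush on the caddy, bail not yet closed (x of lid in the frame of caddy between -0.009 and 0.009 m and y of lid in the frame of caddy between -0.009 and 0.009 m and z of lid in the frame of caddy between 0.054 and 0.0615 m and angle between lid's own z axis and vertical below 0.05 rad and value of joint bail above 0.3 rad), for 0.2 s.
At the end, for the whole second after the job is handed in: Every spice jar stands upright (within 0.15 rad) on the caddy's floor in a compartment; the lid sits flush on the rim (within 3.5 mm in height, 9 mm sideways, 0.05 rad of level), at rest; the bail is closed to within 0.05 rad of its catches (x of jar0 in the frame of caddy between -0.04 and 0.04 m and y of jar0 in the frame of caddy between -0.108 and 0.108 m and z of each of jar0, jar1, jar2, jar3 in the frame of caddy below 0.012 m and angle between each of jar0, jar1, jar2, jar3's own z axis and vertical below 0.15 rad and x of jar1 in the frame of caddy between -0.04 and 0.04 m and y of jar1 in the frame of caddy between -0.108 and 0.108 m and x of jar2 in the frame of caddy between -0.04 and 0.04 m and y of jar2 in the frame of caddy between -0.108 and 0.108 m and x of jar3 in the frame of caddy between -0.04 and 0.04 m and y of jar3 in the frame of caddy between -0.108 and 0.108 m and x of lid in the frame of caddy between -0.009 and 0.009 m and y of lid in the frame of caddy between -0.009 and 0.009 m and z of lid in the frame of caddy between 0.054 and 0.0615 m and angle between lid's own z axis and vertical below 0.05 rad and value of joint bail below 0.05 rad and linear speed of lid below 0.02 m/s); the robot touches nothing.
It fails at once if the mug, sugar jar or tea box is knocked over or moved more than 6 cm (angle between any of mug, sugar_jar, tea_box's own z axis and vertical above 0.5 rad or distance of any of mug, sugar_jar, tea_box from where it was at the start of the episode above 0.06 m).
It fails at once if the bowl, coaster, matchbox or teaspoon is moved more than 8 cm (distance of any of bowl, coaster, matchbox, teaspoon from where it was at the start of the episode above 0.08 m).
Of jar0, jar1, jar2, jar3 only 2 to 4 are there at a start; the rules pass over those that are not, and their reading is None.
At some moment in a run one of jar0, jar1, jar2, jar3 may be knocked a few centimetres aside while the robot is not near it.
It also fails if it takes over 210 s, if anything falls off the work surface, if the arm or the gripper's body presses on something with over 40 N, if the wrist force passes 120 N, or if a joint passes its speed limit or range.

## Working session

There is one attempt and no reset: what is moved stays moved. The work goes in short steps, Python scripts to look and compute and a tool call to move; the robot and the scene stay as the last step left them, time stands still between calls to the robot, and variables do not carry over. Pictures are saved under pics/ and viewed, at most 14 in all, crops included, and the job is handed in when it is done.

Besides the shell and the picture viewer there is one more tool, called after "Call:" by a JSON object that holds its "method" and its "body". servo_tool: Moves the arm, as the interface text tells. Its arguments: {"type":"object","properties":{"moves":{"type":"array"},"force":{"type":"number"}},"required":["moves"]}

```bash
mkdir -p pics; cat > h.py <<'E'
import numpy as np, cv2
from rig import readout, imaging, manip
def snap(n,f=None):
    im,d=imaging.get_image(n)
    if f: cv2.imwrite('pics/'+f,im[:,:,::-1])
    return im,d
def cloud(n,d):
    c=imaging.calibration(n);K=np.array(c['intrinsics']);R=np.array(c['R']);t=np.array(c['t'])
    v,u=np.mgrid[:d.shape[0],:d.shape[1]]
    P=np.stack([(u-K[0,2])/K[0,0]*d,(v-K[1,2])/K[1,1]*d,d],-1)
    return (P-t)@R
def px(n,u,v,z):
    c=imaging.calibration(n);K=np.array(c['intrinsics']);R=np.array(c['R']);t=np.array(c['t'])
    C=-R.T@t; r=R.T@np.linalg.solve(K,[u,v,1.]); return C+r*(z-C[2])/r[2]
E
python3 - <<'E'
from h import *
for n in('top','side'):
    im,d=snap(n,n+'0.png');np.save(n+'0.npy',d)
    c=imaging.calibration(n);print(n,-np.array(c['R']).T@c['t'],np.array(c['R'])[2])
print(readout.get_state(),manip.pinch_z)
E
```

```text
top [ 0.25673181 -0.05072616  1.33226147] [ 0.18731499 -0.00339295 -0.98229404]
side [ 0.47484216 -0.95330711  1.07912248] [ 0.03762585  0.67792913 -0.73416374]
{'clock': 0.1, 'qpos': array([ 1.13202122e+00,  2.76529037e-01,  1.50598633e+00,  1.22800923e-05,
        1.36068740e+00, -1.21021135e-01]), 'qd': array([-8.33924553e-04, -1.78991836e-04, -3.97821099e-03, -7.13566850e-05,
        1.72901558e-03, -2.12450557e-03]), 'effort': array([ 2.07636789e-03, -4.17703021e+01, -2.46403688e+01, -3.80851579e-04,
        5.78342020e-03,  9.51878576e-06]), 'position': array([0.17951756, 0.54590153, 0.30313571]), 'ee_rot': array([-2.28173381e-04,  1.58210655e-01,  9.87405054e-01, -7.72067823e-04]), 'contact_force': array([-0.4013759 , -0.06210922, -0.25179446]), 'moment': array([ 0.05441125,  0.04391655, -0.0104279 ]), 'gripper_force': 0.0, 'width': 0.08531159038619093} 0.0539
```

View pics/top0.png

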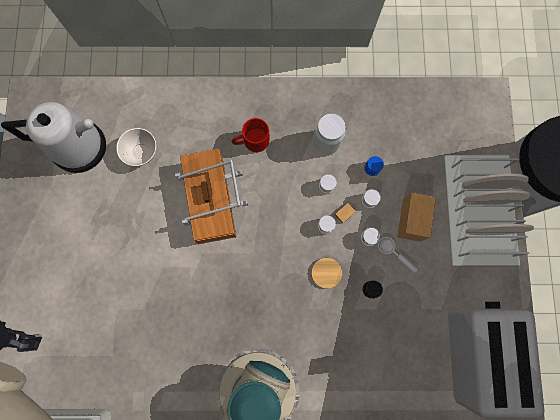

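View pics/side0.png

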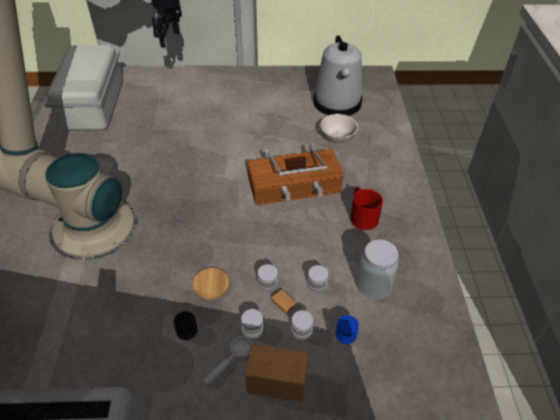

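The top view shows the caddy near pixel (208,195), with the bail crossbar on its right at about (238,182). Four white-capped jars stand at (328,184), (327,224), (372,198) and (371,236). The side view agrees, and the blue and black look-alikes are separate.

```bash
cat >> h.py <<'E'
def jars(im,P):
    hsv=cv2.cvtColor(im,cv2.COLOR_RGB2HSV)
    m=((hsv[...,1]<45)&(hsv[...,2]>150)&(P[...,2]>.038)&(P[...,2]<.058)).astype(np.uint8)
    n,l,s,c=cv2.connectedComponentsWithStats(m)
    out=[]
    for i in range(1,n):
        if s[i,4]>60:
            w,h=s[i,2:4]; out.append((np.round(px('top',*c[i],.048)[:2],4),s[i].tolist(),np.round(np.median(P[l==i],0),4)))
    return out
E
python3 - <<'E'
from h import *
im=cv2.imread('pics/top0.png')[:,:,::-1].copy();d=np.load('top0.npy');P=cloud('top',d)
for j in jars(im,P):print(*j)
reg=np.zeros(d.shape,bool);reg[140:250,165:255]=1
hsv=cv2.cvtColor(im,cv2.COLOR_RGB2HSV)
m=reg&(P[...,2]>.064)&(P[...,2]<.078)&(hsv[...,1]>90)
print(m.sum(),np.median(P[m],0))
r=cv2.minAreaRect((P[m][:,:2]*1000).astype(np.float32));print('lid rect',r)
for lo,hi in((.095,.112),):
    g=reg&(P[...,2]>lo)&(P[...,2]<hi)&(hsv[...,1]>90);print('grip',g.sum(),P[g].mean(0),cv2.minAreaRect((P[g][:,:2]*1000).astype(np.float32)))
g=reg&(P[...,2]>.06)&(hsv[...,1]<60)
print('bail px',g.sum())
for v in range(150,215,6):
    u=np.where(g[v]&(np.arange(560)>225))[0]
    if len(u): print(v,u.min(),u.max(),P[v,u].mean(0).round(3))
# heights of everything (obstacles)
for n,(u,v) in dict(mug=(256,135),sugar=(330,130),tea=(417,216),coaster=(327,273),bowl=(136,147),match=(345,213),blue=(375,166),black=(373,289),kettle=(60,130)).items():print(n,P[v-4:v+5,u-4:u+5].reshape(-1,3).mean(0).round(3))
E
python3 -c "
import cv2
i=cv2.imread('pics/top0.png')[130:260,150:280];cv2.imwrite('pics/c0.png',cv2.resize(i,None,fx=4,fy=4,interpolation=2))"
```

```text
[0.7054 0.385 ] [116, 128, 40, 38, 246] [0.7114 0.3988 0.0484]
[ 0.593  -0.2039] [320, 175, 17, 15, 199] [ 0.5932 -0.204   0.0474]
[ 0.5479 -0.331 ] [364, 189, 16, 16, 199] [ 0.5478 -0.3314  0.0475]
[ 0.47   -0.1982] [319, 215, 17, 17, 209] [ 0.4703 -0.1984  0.0473]
[ 0.434  -0.3232] [363, 228, 15, 16, 192] [ 0.435  -0.3241  0.0476]
3117 [0.54785877 0.14758862 0.0719437 ]
lid rect ((567.7484130859375, 99.99919128417969), (268.66595458984375, 220.9030303955078), 11.251420021057129)
grip 111 [0.5525437  0.15035098 0.10365333] ((550.0900268554688, 156.54299926757812), (131.83241271972656, 30.927705764770508), 13.651005744934082)
bail px 586
162 226 232 [0.572 0.06  0.314]
168 231 233 [0.607 0.07  0.144]
174 226 242 [0.608 0.07  0.081]
180 233 235 [0.573 0.064 0.143]
186 234 236 [0.557 0.061 0.141]
192 235 237 [0.54  0.058 0.143]
198 236 238 [0.523 0.055 0.142]
204 231 247 [0.517 0.053 0.096]
mug [0.755 0.011 0.005]
sugar [ 0.723 -0.203  0.13 ]
tea [ 0.484 -0.447  0.09 ]
coaster [ 0.329 -0.2    0.01 ]
bowl [0.709 0.376 0.023]
match [ 0.506 -0.257  0.015]
blue [ 0.642 -0.345  0.048]
black [ 0.282 -0.324  0.047]
kettle [0.689 0.514 0.215]
```

View pics/c0.png

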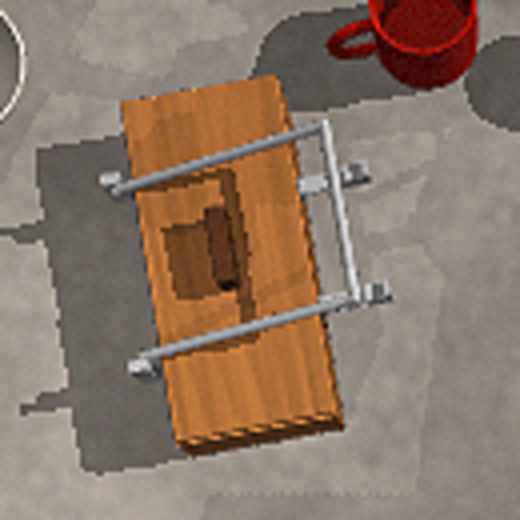

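The bail is partly open: its crossbar is about 64 mm above hinge level. I'll fit the lid rectangle and the bail precisely.

```bash
cat >> h.py <<'E'
def platerect(im,P,zlo,zhi,box):
    a,b,c,e=box
    hsv=cv2.cvtColor(im,cv2.COLOR_RGB2HSV)
    m=np.zeros(P.shape[:2],np.uint8);m[a:b,c:e]=1
    m&=((P[...,2]>zlo)&(P[...,2]<zhi)&(hsv[...,1]>90)).astype(np.uint8)
    m=cv2.morphologyEx(m,cv2.MORPH_OPEN,np.ones((3,3)))
    n,l,s,c=cv2.connectedComponentsWithStats(m)
    big=sum((l==i) for i in range(1,n) if s[i,4]>30)>0
    zm=np.median(P[big][:,2])
    cs,_=cv2.findContours(big.astype(np.uint8),0,2)
    pts=np.array([px('top',*p,zm)[:2] for p in np.vstack(cs)[:,0]])*1000
    return zm,cv2.minAreaRect(pts.astype(np.float32))
E
python3 - <<'E'
from h import *
im=cv2.imread('pics/top0.png')[:,:,::-1].copy();d=np.load('top0.npy');P=cloud('top',d)
z,r=platerect(im,P,.068,.076,(140,250,165,255));print(z,r)
a=np.deg2rad(r[2]);print(cv2.boxPoints(r))
hsv=cv2.cvtColor(im,cv2.COLOR_RGB2HSV)
reg=np.zeros(d.shape,bool);reg[140:250,165:255]=1
g=reg&(P[...,2]>.077)&(P[...,2]<.3)&(hsv[...,1]<60)
Q=P[g];
if r[1][0]>r[1][1]: long=a
else: long=a+np.pi/2
for yaw in (long,):
    ly=np.array([np.cos(long),np.sin(long)]);
    if ly[0]<0: ly=-ly
    lx=np.array([ly[1],-ly[0]])  # x = y rotated -90
    print('yaxis',ly,'xaxis',lx)
    c=np.array(r[0])/1000
    L=np.c_[(Q[:,:2]-c)@lx,(Q[:,:2]-c)@ly,Q[:,2]]
    for lo in np.arange(-.12,.1,.02):
        s=L[(L[:,0]>lo)&(L[:,0]<=lo+.02)]
        if len(s):print(round(lo,2),len(s),s.mean(0).round(3),s.min(0).round(3),s.max(0).round(3))
b=reg&(P[...,2]>.13)&(P[...,2]<.16)&(hsv[...,1]<60)
print(np.median(P[b],0),[ (np.median(P[b],0)[:2]-c)@lx,(np.median(P[b],0)[:2]-c)@ly])
E
```

```text
0.07196281458431397 ((553.2938232421875, 149.962646484375), (254.6314697265625, 115.28165435791016), 10.889246940612793)
[[417.38153 182.51425]
 [439.1595   69.30833]
 [689.2061  117.41104]
 [667.42816 230.61697]]
yaxis [0.98199418 0.18891115] xaxis [ 0.18891115 -0.98199418]
-0.08 57 [-0.07  -0.001  0.084] [-0.078 -0.075  0.078] [-0.06   0.071  0.093]
-0.06 32 [-0.051 -0.003  0.089] [-0.06  -0.067  0.081] [-0.042  0.064  0.095]
-0.04 33 [-0.031 -0.005  0.097] [-0.04  -0.068  0.09 ] [-0.021  0.063  0.102]
-0.02 32 [-0.01  -0.011  0.105] [-0.02  -0.069  0.097] [-0.     0.062  0.111]
0.0 35 [ 0.009 -0.001  0.113] [ 0.    -0.068  0.108] [0.019 0.064 0.119]
0.02 34 [ 0.03  -0.007  0.121] [ 0.021 -0.068  0.114] [0.039 0.063 0.128]
0.04 35 [ 0.051 -0.005  0.129] [ 0.041 -0.067  0.123] [0.06  0.062 0.136]
0.06 39 [ 0.07  -0.005  0.137] [ 0.06  -0.069  0.131] [0.079 0.062 0.146]
0.08 144 [ 0.088 -0.004  0.142] [ 0.08  -0.068  0.077] [0.099 0.064 0.149]
[0.56809918 0.06648968 0.14191969] [np.float64(0.08476686234602804), np.float64(-0.0012302040381758188)]
```

```bash
cat >> h.py <<'E'
C0=np.array([.5533,.1500]);YAW=np.deg2rad(100.89)  # caddy centre, direction of caddy x
CX=np.array([np.cos(YAW),np.sin(YAW)]);CY=np.array([-CX[1],CX[0]])
def cad(x,y): return C0+x*CX+y*CY
def tocad(p): q=np.array(p)[:2]-C0; return np.array([q@CX,q@CY])
from scipy.spatial.transform import Rotation as Ro
def go(xy,z,phi=None):
    """pinch target -> remaining move in tool units; phi = world angle of tool y"""
    s=readout.get_state();q=s['ee_rot'];R=Ro.from_quat([q[1],q[2],q[3],q[0]]).as_matrix()
    p=np.array([xy[0],xy[1],z+manip.pinch_z])-s['position']
    a=np.arctan2(R[1,1],R[0,1])
    dr=0
    if phi is not None: dr=-((phi-a+np.pi/2)%np.pi-np.pi/2)
    print('t',round(s['clock'],2),'dp',(R.T@p/.2).round(3),'rotz units',round(dr/.1,2),'tilt',np.round(R[:,2],4),'w',round(s['width'],4),'q6',s['qpos'][[0,5]].round(2),'F',s['contact_force'].round(1))
E

```

Call:
{"method": "servo_tool", "body": {"moves": [{"dp":[0,0,0],"delta_rot":[0,0,-1],"fingers":1},{"dp":[0,0,0],"delta_rot":[0,0,-1],"fingers":1},{"dp":[0,0,0],"delta_rot":[0,0,-1],"fingers":1},{"dp":[0,0,0],"delta_rot":[0,0,-1],"fingers":1},{"dp":[0,0,0],"delta_rot":[0,0,-1],"fingers":1}]}}

```text
clock: 0.6
position: [0.1796, 0.546, 0.3034]
ee_rot: [-0.0, -0.093, 0.996, -0.0]
contact_force: [0.0, -0.2, 0.9]
width: 0.0853
gripper_force: 0.0
```

```bash
python3 -c "
from h import *
go(cad(-.0855,.002),.25,YAW)"
```

```text
t 0.6 dp [-1.461e+00 -2.719e+00 -1.000e-03] rotz units -0.04 tilt [-5.e-04 -1.e-03 -1.e+00] w 0.0853 q6 [ 1.13 -0.63] F [ 0.  -0.2  0.9]
```

Call:
{"method": "servo_tool", "body": {"moves": [{"dp":[-0.1,-0.18,0],"delta_rot":[0,0,0],"fingers":1},{"dp":[-0.1,-0.18,0],"delta_rot":[0,0,0],"fingers":1},{"dp":[-0.1,-0.18,0],"delta_rot":[0,0,0],"fingers":1},{"dp":[-0.1,-0.18,0],"delta_rot":[0,0,0],"fingers":1},{"dp":[-0.1,-0.18,0],"delta_rot":[0,0,0],"fingers":1}]}}

```text
clock: 1.1
position: [0.3112, 0.3859, 0.3036]
ee_rot: [-0.0, -0.091, 0.996, -0.0]
contact_force: [0.3, 0.8, 1.2]
width: 0.0856
gripper_force: 0.0
```

Call:
{"method": "servo_tool", "body": {"moves": [{"dp":[-0.1,-0.18,0],"delta_rot":[0,0,0],"fingers":1},{"dp":[-0.1,-0.18,0],"delta_rot":[0,0,0],"fingers":1},{"dp":[-0.1,-0.18,0],"delta_rot":[0,0,0],"fingers":1},{"dp":[-0.1,-0.18,0],"delta_rot":[0,0,0],"fingers":1},{"dp":[-0.1,-0.18,0],"delta_rot":[0,0,0],"fingers":1}]}}

```text
clock: 1.6
position: [0.4422, 0.2269, 0.3036]
ee_rot: [-0.0, -0.091, 0.996, 0.0]
contact_force: [-0.6, 1.2, -0.7]
width: 0.0854
gripper_force: 0.0
```

Call:
{"method": "servo_tool", "body": {"moves": [{"dp":[-0.1,-0.18,0],"delta_rot":[0,0,0],"fingers":1},{"dp":[-0.1,-0.18,0],"delta_rot":[0,0,0],"fingers":1},{"dp":[-0.1,-0.18,0],"delta_rot":[0,0,0],"fingers":1},{"dp":[-0.1,-0.18,0],"delta_rot":[0,0,0],"fingers":1},{"dp":[-0.06,-0.18,0],"delta_rot":[0,0,0],"fingers":1}]}}

```text
clock: 2.1
position: [0.5661, 0.0665, 0.3033]
ee_rot: [-0.0, -0.091, 0.996, 0.0]
contact_force: [0.1, 1.2, 0.2]
width: 0.085
gripper_force: 0.0
```

```bash
python3 -c "
from h import *
go(cad(-.0855,.002),.137,YAW)"
```

```text
t 2.1 dp [-0.006 -0.006  0.562] rotz units -0.08 tilt [-1.e-04  2.e-04 -1.e+00] w 0.085 q6 [-0.01 -1.76] F [0.1 1.2 0.2]
```

Call:
{"method": "servo_tool", "body": {"moves": [{"dp":[0,0,0.14],"delta_rot":[0,0,0],"fingers":1},{"dp":[0,0,0.14],"delta_rot":[0,0,0],"fingers":1},{"dp":[0,0,0.14],"delta_rot":[0,0,0],"fingers":1},{"dp":[-0.006,-0.006,0.14],"delta_rot":[0,0,0],"fingers":1},{"dp":[0,0,0],"delta_rot":[0,0,0],"fingers":0}], "force": 30}}

```text
clock: 2.6
position: [0.5635, 0.0669, 0.1878]
ee_rot: [-0.005, -0.091, 0.996, 0.0]
contact_force: [-0.3, 0.6, -0.2]
width: 0.0736
gripper_force: 0.0
```

Call:
{"method": "servo_tool", "body": {"moves": [{"dp":[0,0,0],"delta_rot":[0,0,0],"fingers":0},{"dp":[0,0,0],"delta_rot":[0,0,0],"fingers":0},{"dp":[0,0,0],"delta_rot":[0,0,0],"fingers":0},{"dp":[0,0,0],"delta_rot":[0,0,0],"fingers":0},{"dp":[0,0,0],"delta_rot":[0,0,0],"fingers":0}]}}

```text
clock: 3.1
position: [0.5678, 0.0623, 0.1941]
ee_rot: [0.002, -0.093, 0.996, -0.006]
contact_force: [-0.1, -14.3, 3.4]
width: 0.0066
gripper_force: 29.3
```

Call:
{"method": "servo_tool", "body": {"moves": [{"dp":[0,0,0],"delta_rot":[0,0,0],"fingers":0},{"dp":[0,0,0],"delta_rot":[0,0,0],"fingers":0},{"dp":[0,0,0],"delta_rot":[0,0,0],"fingers":0},{"dp":[0,0,0],"delta_rot":[0,0,0],"fingers":0}]}}

```text
clock: 3.5
position: [0.5678, 0.0622, 0.1941]
ee_rot: [0.002, -0.092, 0.996, -0.005]
contact_force: [0.7, -13.7, 4.8]
width: 0.0066
gripper_force: 29.3
```

```bash
python3 -c "
from h import *
s=readout.get_state();print(s['contact_force'],s['gripper_force'],tocad(s['position']),s['position'][2]-manip.pinch_z)
p=tocad(s['position']);x,z=p[0],s['position'][2]-manip.pinch_z
th=np.arctan2(z-.078,.07-x);r=np.hypot(z-.078,.07-x);print(th,r)
r=.17
T=np.linspace(th,2.25,19);X=.07-r*np.cos(T);Z=.078+r*np.sin(T)
for i in range(18):print(i,np.round((X[i+1]-X[i])/.2,3),np.round(-(Z[i+1]-Z[i])/.2,3))
go(cad(-.0855,.002),.137,YAW)"
```

```text
[  0.72832628 -13.73433629   4.77160495] 29.326847791671753 [-0.08891161  0.00234807] 0.14021212575254097
0.37314772520632006 0.17065535050902675
0 0.037 -0.081
1 0.045 -0.076
2 0.052 -0.071
3 0.06 -0.066
4 0.066 -0.059
5 0.072 -0.052
6 0.077 -0.044
7 0.081 -0.036
8 0.084 -0.027
9 0.087 -0.018
10 0.088 -0.009
11 0.089 0.0
12 0.088 0.009
13 0.087 0.018
14 0.084 0.027
15 0.081 0.036
16 0.077 0.044
17 0.072 0.052
t 3.5 dp [-0.002  0.017  0.016] rotz units -0.06 tilt [ 0.0053 -0.0105 -0.9999] w 0.0066 q6 [-0.01 -1.76] F [  0.7 -13.7   4.8]
```

Call:
{"method": "servo_tool", "body": {"moves": [{"dp":[0,0.02,-0.097],"delta_rot":[0,0,0],"fingers":0},{"dp":[0,0.045,-0.076],"delta_rot":[0,0,0],"fingers":0},{"dp":[0,0.052,-0.071],"delta_rot":[0,0,0],"fingers":0},{"dp":[0,0.06,-0.066],"delta_rot":[0,0,0],"fingers":0},{"dp":[0,0.066,-0.059],"delta_rot":[0,0,0],"fingers":0}]}}

```text
clock: 4.0
position: [0.5579, 0.1144, 0.2676]
ee_rot: [0.001, -0.091, 0.996, -0.001]
contact_force: [2.0, -3.4, -1.3]
width: 0.0063
gripper_force: 29.1
```

Call:
{"method": "servo_tool", "body": {"moves": [{"dp":[0,0.072,-0.052],"delta_rot":[0,0,0],"fingers":0},{"dp":[0,0.077,-0.044],"delta_rot":[0,0,0],"fingers":0},{"dp":[0,0.081,-0.036],"delta_rot":[0,0,0],"fingers":0},{"dp":[0,0.084,-0.027],"delta_rot":[0,0,0],"fingers":0},{"dp":[0,0.087,-0.018],"delta_rot":[0,0,0],"fingers":0}]}}

```text
clock: 4.5
position: [0.5428, 0.1948, 0.3029]
ee_rot: [0.001, -0.091, 0.996, -0.0]
contact_force: [0.9, -2.4, 2.6]
width: 0.0064
gripper_force: 29.5
```

```bash
cat >> h.py <<'E'
def bail():
    s=readout.get_state();p=tocad(s['position']);x,z=p[0],s['position'][2]-manip.pinch_z
    print('bail th',np.arctan2(z-.078,.07-x).round(3),'r',np.hypot(z-.078,.07-x).round(4),'y',p[1].round(4),'F',s['contact_force'].round(1),s['width'].round(4))
E
python3 -c "
from h import *
bail();go(cad(0,0),.1)"
```

```text
Traceback (most recent call last):
  File "h.py", line 51, in bail
    print('bail th',np.arctan2(z-.078,.07-x).round(3),'r',np.hypot(z-.078,.07-x).round(4),'y',p[1].round(4),'F',s['contact_force'].round(1),s['width'].round(4))
                                                                                                                                            ^^^^^^^^^^^^^^^^
AttributeError: 'float' object has no attribute 'round'
```

Tracking well. I'll continue the arc, then open and rise.

Call:
{"method": "servo_tool", "body": {"moves": [{"dp":[0,0.088,-0.009],"delta_rot":[0,0,0],"fingers":0},{"dp":[0,0.089,0],"delta_rot":[0,0,0],"fingers":0},{"dp":[0,0.088,0.009],"delta_rot":[0,0,0],"fingers":0},{"dp":[0,0.087,0.018],"delta_rot":[0,0,0],"fingers":0},{"dp":[0,0.084,0.027],"delta_rot":[0,0,0],"fingers":0}]}}

```text
clock: 5.0
position: [0.5265, 0.2811, 0.2919]
ee_rot: [0.0, -0.091, 0.996, 0.0]
contact_force: [3.2, -3.2, -1.8]
width: 0.0067
gripper_force: 29.3
```

Call:
{"method": "servo_tool", "body": {"moves": [{"dp":[0,0.081,0.036],"delta_rot":[0,0,0],"fingers":0},{"dp":[0,0.077,0.044],"delta_rot":[0,0,0],"fingers":0},{"dp":[0,0.04,0.026],"delta_rot":[0,0,0],"fingers":0},{"dp":[0,0,0],"delta_rot":[0,0,0],"fingers":0}]}}

```text
clock: 5.4
position: [0.5192, 0.3202, 0.2695]
ee_rot: [-0.001, -0.092, 0.996, 0.001]
contact_force: [1.3, 0.9, -0.7]
width: 0.0065
gripper_force: 29.4
```

```bash
sed -i "s/s\['width'\].round(4))/s['width'])/" h.py
python3 -c "
from h import *
bail();go(cad(0,0),.1)"
```

```text
bail th 2.216 r 0.1722 y 0.0013 F [ 1.3  0.9 -0.7] 0.0065335165672523185
t 5.4 dp [-0.013 -0.869  0.577] rotz units 0.0 tilt [-0.0017  0.0012 -1.    ] w 0.0065 q6 [ 0.44 -1.32] F [ 1.3  0.9 -0.7]
```

Call:
{"method": "servo_tool", "body": {"moves": [{"dp":[0,0,0],"delta_rot":[0,0,0],"fingers":0.6},{"dp":[0,0,0],"delta_rot":[0,0,0],"fingers":0.6},{"dp":[0,0,0],"delta_rot":[0,0,0],"fingers":0.6},{"dp":[0,0,-0.15],"delta_rot":[0,0,0],"fingers":0.6},{"dp":[0,0,-0.15],"delta_rot":[0,0,0],"fingers":0.6}]}}

```text
clock: 5.9
position: [0.5193, 0.3178, 0.3309]
ee_rot: [-0.001, -0.091, 0.996, -0.0]
contact_force: [0.6, -0.6, -0.1]
width: 0.0515
gripper_force: 0.0
```

```bash
python3 -c "
from h import *
im,d=snap('side','s1.png');snap('top','t1.png')
go(cad(0,0),.1,YAW);go(cad(0,0),.2,YAW)"
```

```text
t 6.0 dp [ 0.004 -0.862  0.908] rotz units -0.09 tilt [ 0.0083  0.0043 -1.    ] w 0.0508 q6 [ 0.43 -1.32] F [0.7 0.1 0.7]
t 6.0 dp [-0.001 -0.86   0.408] rotz units -0.09 tilt [ 0.0083  0.0043 -1.    ] w 0.0508 q6 [ 0.43 -1.32] F [0.7 0.1 0.7]
```

View pics/s1.png

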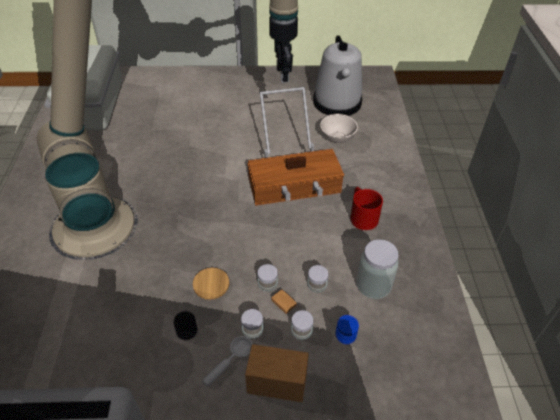

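The bail stands back, with its crossbar at about pixel (288,90). Next is the lid's grip bar.

Call:
{"method": "servo_tool", "body": {"moves": [{"dp":[0,-0.17,0],"delta_rot":[0,0,0],"fingers":0.6},{"dp":[0,-0.17,0],"delta_rot":[0,0,0],"fingers":0.6},{"dp":[0,-0.17,0],"delta_rot":[0,0,0],"fingers":0.6},{"dp":[0,-0.17,0],"delta_rot":[0,0,0],"fingers":0.6},{"dp":[0,-0.18,0],"delta_rot":[0,0,0],"fingers":0.6}]}}

```text
clock: 6.5
position: [0.5506, 0.1479, 0.3305]
ee_rot: [-0.0, -0.091, 0.996, 0.0]
contact_force: [0.1, -0.2, 0.5]
width: 0.0513
gripper_force: 0.0
```

Call:
{"method": "servo_tool", "body": {"moves": [{"dp":[0,0,0.2],"delta_rot":[0,0,0],"fingers":0.6},{"dp":[0,0,0.2],"delta_rot":[0,0,0],"fingers":0.6},{"dp":[0,0,0.2],"delta_rot":[0,0,0],"fingers":0.6},{"dp":[0,0,0],"delta_rot":[0,0,0],"fingers":0.6}]}}

```text
clock: 6.9
position: [0.547, 0.1482, 0.2055]
ee_rot: [-0.006, -0.09, 0.996, -0.0]
contact_force: [-1.9, -0.4, 0.2]
width: 0.0514
gripper_force: 0.0
```

```bash
python3 -c "
from h import *
go(cad(0,0),.095,YAW)"
```

```text
t 6.9 dp [-0.036  0.003  0.282] rotz units -0.09 tilt [-0.0129 -0.0016 -0.9999] w 0.0514 q6 [ 0.14 -1.61] F [-1.9 -0.4  0.2]
```

Call:
{"method": "servo_tool", "body": {"moves": [{"dp":[-0.01,0.01,0.14],"delta_rot":[0,0,-0.08],"fingers":0.6},{"dp":[0,0,0.14],"delta_rot":[0,0,0],"fingers":0.6},{"dp":[0,0,0],"delta_rot":[0,0,0],"fingers":0.6},{"dp":[0,0,0],"delta_rot":[0,0,0],"fingers":0},{"dp":[0,0,0],"delta_rot":[0,0,0],"fingers":0}], "force": 40}}

```text
clock: 7.4
position: [0.5539, 0.1519, 0.1572]
ee_rot: [0.002, -0.095, 0.995, 0.0]
contact_force: [0.2, -0.2, 0.5]
width: 0.0232
gripper_force: 0.0
```

Call:
{"method": "servo_tool", "body": {"moves": [{"dp":[0,0,0],"delta_rot":[0,0,0],"fingers":0},{"dp":[0,0,0],"delta_rot":[0,0,0],"fingers":0},{"dp":[0,0,0],"delta_rot":[0,0,0],"fingers":0},{"dp":[0,0,0],"delta_rot":[0,0,0],"fingers":0}]}}

```text
clock: 7.8
position: [0.5541, 0.1515, 0.1574]
ee_rot: [0.003, -0.095, 0.995, -0.0]
contact_force: [0.3, -1.7, 6.5]
width: 0.0127
gripper_force: 40.7
```

```bash
python3 -c "
from h import *
go(cad(0,0),.095,YAW)"
```

```text
t 7.8 dp [ 0.006 -0.007  0.043] rotz units 0.0 tilt [ 0.0051  0.     -1.    ] w 0.0127 q6 [ 0.15 -1.61] F [ 0.3 -1.7  6.5]
```

Call:
{"method": "servo_tool", "body": {"moves": [{"dp":[0,0,-0.03],"delta_rot":[0,0,0],"fingers":0},{"dp":[0,0,-0.06],"delta_rot":[0,0,0],"fingers":0},{"dp":[0,0,-0.1],"delta_rot":[0,0,0],"fingers":0},{"dp":[0,0,-0.15],"delta_rot":[0,0,0],"fingers":0},{"dp":[0,0,-0.15],"delta_rot":[0,0,0],"fingers":0}], "force": 60}}

```text
clock: 8.3
position: [0.552, 0.1518, 0.2541]
ee_rot: [-0.001, -0.095, 0.995, 0.0]
contact_force: [-0.7, -0.3, -2.8]
width: 0.0127
gripper_force: 58.6
```

Call:
{"method": "servo_tool", "body": {"moves": [{"dp":[0,0,-0.1],"delta_rot":[0,0,0],"fingers":0},{"dp":[0,0,0],"delta_rot":[0,0,0],"fingers":0}]}}

```text
clock: 8.5
position: [0.5539, 0.1521, 0.2768]
ee_rot: [0.004, -0.095, 0.995, 0.0]
contact_force: [1.3, -0.2, -2.7]
width: 0.0125
gripper_force: 58.8
```

```bash
python3 -c "
from h import *
go(cad(0,0),.095,YAW);go((.34,-.055),.05,YAW)"
```

```text
t 8.5 dp [ 0.01  -0.01   0.639] rotz units 0.0 tilt [ 0.0072  0.0015 -1.    ] w 0.0125 q6 [ 0.15 -1.61] F [ 1.3 -0.2 -2.7]
t 8.5 dp [ 1.253 -0.814  0.855] rotz units 0.0 tilt [ 0.0072  0.0015 -1.    ] w 0.0125 q6 [ 0.15 -1.61] F [ 1.3 -0.2 -2.7]
```

Call:
{"method": "servo_tool", "body": {"moves": [{"dp":[0.125,-0.08,0],"delta_rot":[0,0,0],"fingers":0},{"dp":[0.125,-0.08,0],"delta_rot":[0,0,0],"fingers":0},{"dp":[0.125,-0.08,0],"delta_rot":[0,0,0],"fingers":0},{"dp":[0.125,-0.08,0],"delta_rot":[0,0,0],"fingers":0},{"dp":[0.125,-0.08,0],"delta_rot":[0,0,0],"fingers":0}]}}

```text
clock: 9.0
position: [0.443, 0.049, 0.2717]
ee_rot: [-0.001, -0.095, 0.995, 0.0]
contact_force: [0.8, -0.0, -1.9]
width: 0.0122
gripper_force: 58.8
```

Call:
{"method": "servo_tool", "body": {"moves": [{"dp":[0.125,-0.08,0],"delta_rot":[0,0,0],"fingers":0},{"dp":[0.125,-0.08,0],"delta_rot":[0,0,0],"fingers":0},{"dp":[0.125,-0.08,0],"delta_rot":[0,0,0],"fingers":0},{"dp":[0.125,-0.08,0],"delta_rot":[0,0,0],"fingers":0},{"dp":[0.125,-0.08,0],"delta_rot":[0,0,0],"fingers":0}]}}

```text
clock: 9.5
position: [0.3355, -0.0529, 0.2719]
ee_rot: [-0.001, -0.095, 0.995, 0.001]
contact_force: [-0.1, -0.4, -1.6]
width: 0.0128
gripper_force: 58.8
```

Call:
{"method": "servo_tool", "body": {"moves": [{"dp":[0,0,0.18],"delta_rot":[0,0,0],"fingers":0},{"dp":[0,0,0.18],"delta_rot":[0,0,0],"fingers":0},{"dp":[0,0,0.18],"delta_rot":[0,0,0],"fingers":0},{"dp":[0,0,0.18],"delta_rot":[0,0,0],"fingers":0},{"dp":[0,0,0.06],"delta_rot":[0,0,0],"fingers":0}]}}

```text
clock: 10.0
position: [0.3341, -0.0515, 0.1138]
ee_rot: [-0.004, -0.095, 0.995, 0.002]
contact_force: [-0.6, 0.3, -1.5]
width: 0.0126
gripper_force: 59.1
```

Call:
{"method": "servo_tool", "body": {"moves": [{"dp":[0,0,0.03],"delta_rot":[0,0,0],"fingers":0},{"dp":[0,0,0],"delta_rot":[0,0,0],"fingers":0}]}}

```text
clock: 10.2
position: [0.3367, -0.0524, 0.1102]
ee_rot: [-0.001, -0.095, 0.995, 0.001]
contact_force: [0.1, -0.3, -1.7]
width: 0.0126
gripper_force: 59.1
```

```bash
python3 -c "
from h import *
go((.34,-.055),.1005-.0539,YAW)"
```

```text
t 10.2 dp [-0.014 -0.016  0.048] rotz units 0.0 tilt [-0.0022  0.001  -1.    ] w 0.0126 q6 [-0.36 -2.12] F [ 0.1 -0.3 -1.7]
```

Call:
{"method": "servo_tool", "body": {"moves": [{"dp":[0,0,0.035],"delta_rot":[0,0,0],"fingers":0},{"dp":[0,0,0.015],"delta_rot":[0,0,0],"fingers":0},{"dp":[0,0,0],"delta_rot":[0,0,0],"fingers":0},{"dp":[0,0,0],"delta_rot":[0,0,0],"fingers":0}]}}

```text
clock: 10.6
position: [0.3375, -0.0528, 0.1012]
ee_rot: [0.0, -0.095, 0.995, -0.0]
contact_force: [0.1, -0.0, -2.6]
width: 0.0127
gripper_force: 59.2
```

Call:
{"method": "servo_tool", "body": {"moves": [{"dp":[0,0,0.01],"delta_rot":[0,0,0],"fingers":0},{"dp":[0,0,0],"delta_rot":[0,0,0],"fingers":0},{"dp":[0,0,0],"delta_rot":[0,0,0],"fingers":0.5},{"dp":[0,0,0],"delta_rot":[0,0,0],"fingers":0.5},{"dp":[0,0,0],"delta_rot":[0,0,0],"fingers":0.5}]}}

```text
clock: 11.1
position: [0.3375, -0.0528, 0.099]
ee_rot: [0.0, -0.095, 0.995, -0.0]
contact_force: [0.5, -0.3, -0.4]
width: 0.0426
gripper_force: 0.0
```

Call:
{"method": "servo_tool", "body": {"moves": [{"dp":[0,0,-0.2],"delta_rot":[0,0,0],"fingers":0.5},{"dp":[0,0,-0.2],"delta_rot":[0,0,0],"fingers":0.5},{"dp":[0,0,-0.2],"delta_rot":[0,0,0],"fingers":0.5},{"dp":[0,0,-0.2],"delta_rot":[0,0,0],"fingers":0.5},{"dp":[0,0,0],"delta_rot":[0,0,0],"fingers":1}]}}

```text
clock: 11.6
position: [0.3402, -0.0537, 0.2636]
ee_rot: [0.005, -0.095, 0.995, -0.003]
contact_force: [0.3, -1.4, -0.3]
width: 0.056
gripper_force: 0.0
```

```bash
python3 - <<'E'
from h import *
im,d=snap('top','t2.png');P=cloud('top',d)
for j in jars(im,P):print(*j)
hsv=cv2.cvtColor(im,cv2.COLOR_RGB2HSV)
# caddy rim
z,r=platerect(im,P,.058,.07,(140,250,165,255));print('rim',z,r)
print('lid',platerect(im,P,.008,.022,(215,330,190,320)))
go((.470,-.198),.03,0)
E
```

```text
[0.7054 0.3834] [116, 128, 40, 38, 249] [0.7099 0.3972 0.0481]
[ 0.5931 -0.2039] [320, 175, 17, 15, 198] [ 0.5931 -0.204   0.0475]
[ 0.548  -0.3312] [364, 189, 16, 16, 201] [ 0.5477 -0.3314  0.0476]
[ 0.4702 -0.1983] [319, 215, 17, 17, 209] [ 0.4704 -0.1983  0.0476]
[ 0.4341 -0.3231] [363, 228, 15, 16, 193] [ 0.4351 -0.3235  0.0478]
  return _methods._mean(a, axis=axis, dtype=dtype,
  ret = ret.dtype.type(ret / rcount)
Traceback (most recent call last):
  File "h.py", line 33, in platerect
    cs,_=cv2.findContours(big.astype(np.uint8),0,2)
                          ^^^^^^^^^^
AttributeError: 'bool' object has no attribute 'astype'
```

View pics/t2.png

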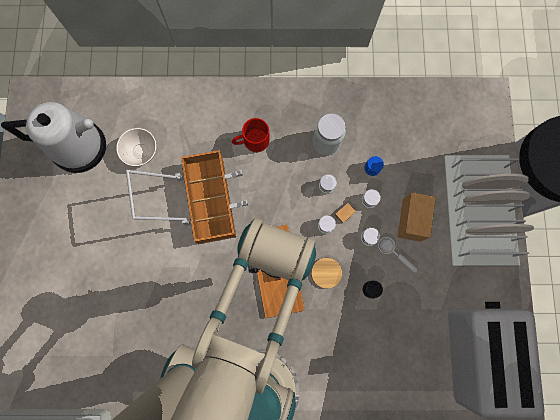

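The lid lies flat near (278,285), the caddy is open, and the jars haven't moved. I'll measure the rim, then pick jar A.

```bash
python3 - <<'E'
from h import *
im,d=snap('top');P=cloud('top',d)
m=np.zeros(d.shape,np.uint8);m[140:250,165:243]=1
hsv=cv2.cvtColor(im,cv2.COLOR_RGB2HSV)
m&=((P[...,2]>.057)&(P[...,2]<.068)&(hsv[...,1]>90)).astype(np.uint8)
v,u=np.where(m)
Q=np.array([px('top',a,b,.064)[:2] for a,b in zip(u,v)])*1000
L=np.array([tocad(q/1000) for q in Q]);k=(abs(L[:,0])<.07)&(abs(L[:,1])<.14)
print('rim',k.sum(),cv2.minAreaRect(Q[k].astype(np.float32)),np.percentile(L[k],[0,1,99,100],axis=0).round(4))
m=np.zeros(d.shape,np.uint8)
go((.470,-.1983),.15,YAW);go((.470,-.1983),.034,YAW)
E
```

```text
rim 537 ((550.53173828125, 149.29563903808594), (256.06878662109375, 116.27970886230469), 10.760438919067383) [[-0.0584 -0.1252]
 [-0.0581 -0.1247]
 [ 0.0577  0.1301]
 [ 0.0582  0.1308]]
t 11.7 dp [-0.512 -0.839  0.28 ] rotz units 0.0 tilt [ 2.2e-03 -7.0e-04 -1.0e+00] w 0.0702 q6 [-0.36 -2.12] F [ 0.9 -0.2 -0.7]
t 11.7 dp [-0.511 -0.839  0.86 ] rotz units 0.0 tilt [ 2.2e-03 -7.0e-04 -1.0e+00] w 0.0702 q6 [-0.36 -2.12] F [ 0.9 -0.2 -0.7]
```

```bash
sed -i 's/C0=np.array(\[.5533,.1500\])/C0=np.array([.5507,.1495])/' h.py; cat >> h.py <<'E'
CELL={0:-.0915,1:-.03,2:.03,3:.0915}
E
```

Call:
{"method": "servo_tool", "body": {"moves": [{"dp":[-0.1,-0.17,0],"delta_rot":[0,0,0],"fingers":0.8},{"dp":[-0.1,-0.17,0],"delta_rot":[0,0,0],"fingers":0.8},{"dp":[-0.1,-0.17,0],"delta_rot":[0,0,0],"fingers":0.8},{"dp":[-0.1,-0.17,0],"delta_rot":[0,0,0],"fingers":0.8},{"dp":[-0.1,-0.16,0.06],"delta_rot":[0,0,0],"fingers":0.8}]}}

```text
clock: 12.2
position: [0.4682, -0.2002, 0.2456]
ee_rot: [-0.0, -0.095, 0.996, 0.0]
contact_force: [0.8, -0.0, 0.1]
width: 0.0679
gripper_force: 0.0
```

Call:
{"method": "servo_tool", "body": {"moves": [{"dp":[0,0,0.2],"delta_rot":[0,0,0],"fingers":0.8},{"dp":[0,0,0.1],"delta_rot":[0,0,0],"fingers":0.8},{"dp":[0,0,0],"delta_rot":[0,0,0],"fingers":0.8},{"dp":[0,0,0],"delta_rot":[0,0,0],"fingers":0.8}]}}

```text
clock: 12.6
position: [0.4667, -0.1984, 0.1857]
ee_rot: [-0.001, -0.095, 0.995, 0.001]
contact_force: [0.3, -0.2, -0.8]
width: 0.0683
gripper_force: 0.0
```

```bash
python3 -c "
from h import *
go((.470,-.1983),.034,YAW)"
```

```text
t 12.6 dp [-0.018 -0.004  0.489] rotz units 0.0 tilt [-0.0027  0.0017 -1.    ] w 0.0683 q6 [-0.54 -2.3 ] F [ 0.3 -0.2 -0.8]
```

Call:
{"method": "servo_tool", "body": {"moves": [{"dp":[-0.015,0,0.16],"delta_rot":[0,0,0],"fingers":0.8},{"dp":[0,0,0.16],"delta_rot":[0,0,0],"fingers":0.8},{"dp":[0,0,0.16],"delta_rot":[0,0,0],"fingers":0.8},{"dp":[0,0,0],"delta_rot":[0,0,0],"fingers":0.8},{"dp":[0,0,0],"delta_rot":[0,0,0],"fingers":0}], "force": 30}}

```text
clock: 13.1
position: [0.4708, -0.1984, 0.0919]
ee_rot: [0.0, -0.095, 0.995, -0.0]
contact_force: [0.1, 0.1, -0.2]
width: 0.0552
gripper_force: 0.0
```

Call:
{"method": "servo_tool", "body": {"moves": [{"dp":[0,0,0],"delta_rot":[0,0,0],"fingers":0},{"dp":[0,0,0],"delta_rot":[0,0,0],"fingers":0},{"dp":[0,0,0],"delta_rot":[0,0,0],"fingers":0},{"dp":[0,0,0],"delta_rot":[0,0,0],"fingers":0}]}}

```text
clock: 13.5
position: [0.4714, -0.1988, 0.0928]
ee_rot: [0.002, -0.095, 0.995, -0.001]
contact_force: [0.1, 0.4, 7.1]
width: 0.0485
gripper_force: 31.8
```

```bash
python3 -c "
from h import *
go((.470,-.1983),.034,YAW);go(cad(0,CELL[3]),.19,YAW)"
```

```text
t 13.5 dp [0.007 0.004 0.024] rotz units 0.0 tilt [ 0.0038 -0.002  -1.    ] w 0.0485 q6 [-0.54 -2.3 ] F [0.1 0.4 7.1]
t 13.5 dp [-0.263  1.633 -0.759] rotz units 0.0 tilt [ 0.0038 -0.002  -1.    ] w 0.0485 q6 [-0.54 -2.3 ] F [0.1 0.4 7.1]
```

Call:
{"method": "servo_tool", "body": {"moves": [{"dp":[0,0,-0.1],"delta_rot":[0,0,0],"fingers":0},{"dp":[0,0,-0.2],"delta_rot":[0,0,0],"fingers":0},{"dp":[0,0,-0.2],"delta_rot":[0,0,0],"fingers":0},{"dp":[0,0,-0.1],"delta_rot":[0,0,0],"fingers":0},{"dp":[-0.033,0.2,0],"delta_rot":[0,0,0],"fingers":0}]}}

```text
clock: 14.0
position: [0.4725, -0.1619, 0.2154]
ee_rot: [0.005, -0.093, 0.996, -0.004]
contact_force: [0.9, 1.4, -1.3]
width: 0.0487
gripper_force: 31.6
```

Call:
{"method": "servo_tool", "body": {"moves": [{"dp":[-0.033,0.2,0],"delta_rot":[0,0,0],"fingers":0},{"dp":[-0.033,0.2,0],"delta_rot":[0,0,0],"fingers":0},{"dp":[-0.033,0.2,0],"delta_rot":[0,0,0],"fingers":0},{"dp":[-0.033,0.2,0],"delta_rot":[0,0,0],"fingers":0},{"dp":[-0.033,0.2,0],"delta_rot":[0,0,0],"fingers":0}]}}

```text
clock: 14.5
position: [0.4633, 0.0465, 0.2116]
ee_rot: [0.001, -0.095, 0.995, -0.0]
contact_force: [-0.2, -0.6, -0.1]
width: 0.0484
gripper_force: 31.6
```

Call:
{"method": "servo_tool", "body": {"moves": [{"dp":[-0.033,0.2,0],"delta_rot":[0,0,0],"fingers":0},{"dp":[-0.033,0.2,0],"delta_rot":[0,0,0],"fingers":0},{"dp":[0,0,0],"delta_rot":[0,0,0],"fingers":0},{"dp":[0,0,0],"delta_rot":[0,0,0],"fingers":0},{"dp":[0,0,0],"delta_rot":[0,0,0],"fingers":0}]}}

```text
clock: 15.0
position: [0.4615, 0.1254, 0.2111]
ee_rot: [0.0, -0.095, 0.995, -0.0]
contact_force: [0.0, -0.4, -0.9]
width: 0.0485
gripper_force: 31.7
```

```bash
python3 -c "
from h import *
go(cad(0,CELL[3]),.045,YAW)"
```

```text
t 15.0 dp [-0.003  0.035  0.561] rotz units -0.0 tilt [ 2.e-04 -5.e-04 -1.e+00] w 0.0485 q6 [ 0.12 -1.64] F [ 0.  -0.4 -0.9]
```

Call:
{"method": "servo_tool", "body": {"moves": [{"dp":[0,0.035,0.1],"delta_rot":[0,0,0],"fingers":0},{"dp":[0,0,0.18],"delta_rot":[0,0,0],"fingers":0},{"dp":[0,0,0.18],"delta_rot":[0,0,0],"fingers":0},{"dp":[0,0,0.08],"delta_rot":[0,0,0],"fingers":0},{"dp":[0,0,0],"delta_rot":[0,0,0],"fingers":0}]}}

```text
clock: 15.5
position: [0.4591, 0.1313, 0.101]
ee_rot: [-0.002, -0.094, 0.996, -0.0]
contact_force: [-0.3, -0.7, -0.6]
width: 0.0485
gripper_force: 31.7
```

Call:
{"method": "servo_tool", "body": {"moves": [{"dp":[0,0,0.02],"delta_rot":[0,0,0],"fingers":0},{"dp":[0,0,0],"delta_rot":[0,0,0],"fingers":0},{"dp":[0,0,0],"delta_rot":[0,0,0],"fingers":0}]}}

```text
clock: 15.8
position: [0.461, 0.1327, 0.0999]
ee_rot: [0.001, -0.095, 0.996, 0.0]
contact_force: [-0.7, 1.0, -1.9]
width: 0.049
gripper_force: 31.7
```

```bash
python3 -c "
from h import *
go(cad(0,CELL[3]),.045,YAW)"
```

```text
t 15.8 dp [ 0.001 -0.002  0.005] rotz units -0.0 tilt [ 2.1e-03  3.0e-04 -1.0e+00] w 0.049 q6 [ 0.14 -1.63] F [-0.7  1.  -1.9]
```

Call:
{"method": "servo_tool", "body": {"moves": [{"dp":[0,0,0.005],"delta_rot":[0,0,0],"fingers":0},{"dp":[0,0,0],"delta_rot":[0,0,0],"fingers":0.7},{"dp":[0,0,0],"delta_rot":[0,0,0],"fingers":0.7},{"dp":[0,0,0],"delta_rot":[0,0,0],"fingers":0.7},{"dp":[0,0,-0.1],"delta_rot":[0,0,0],"fingers":0.7}]}}

```text
clock: 16.3
position: [0.4586, 0.1327, 0.1164]
ee_rot: [-0.003, -0.095, 0.995, -0.0]
contact_force: [0.6, 0.4, 0.7]
width: 0.0596
gripper_force: 0.0
```

Call:
{"method": "servo_tool", "body": {"moves": [{"dp":[0,0,-0.2],"delta_rot":[0,0,0],"fingers":0.7},{"dp":[0,0,-0.2],"delta_rot":[0,0,0],"fingers":0.7},{"dp":[0,0,-0.1],"delta_rot":[0,0,0],"fingers":0.8},{"dp":[0,0,0],"delta_rot":[0,0,0],"fingers":0.8}]}}

```text
clock: 16.7
position: [0.4621, 0.1332, 0.2212]
ee_rot: [0.004, -0.095, 0.995, 0.0]
contact_force: [1.4, 0.5, -0.2]
width: 0.0685
gripper_force: 0.0
```

```bash
python3 -c "
from h import *
im,d=snap('top','t3.png')
for j in jars(im,cloud('top',d)):print(*j)
go((.593,-.204),.034,YAW)"
```

```text
[0.7043 0.3838] [116, 128, 40, 38, 250] [0.7094 0.3982 0.0481]
[ 0.5931 -0.2038] [320, 175, 17, 15, 200] [ 0.5932 -0.2037  0.0472]
[ 0.5478 -0.331 ] [363, 189, 17, 16, 199] [ 0.548  -0.3316  0.0476]
[0.4597 0.1268] [210, 220, 11, 15, 123] [0.4606 0.1254 0.0538]
[ 0.434  -0.3231] [363, 228, 15, 16, 193] [ 0.4349 -0.3239  0.0475]
t 16.75 dp [-0.327 -1.78   0.658] rotz units 0.0 tilt [ 3.6e-03  6.0e-04 -1.0e+00] w 0.0683 q6 [ 0.14 -1.63] F [-0.7 -0.3 -0.1]
```

View pics/t3.png

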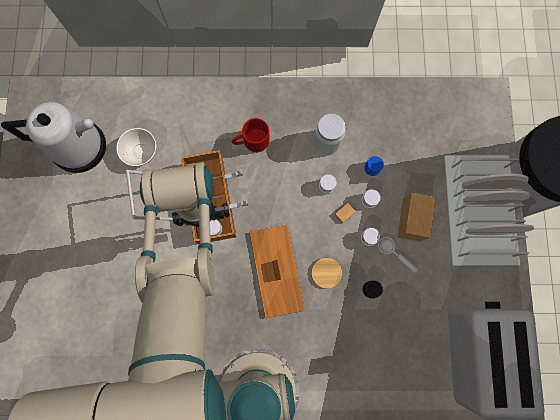

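The first jar is seated in the near compartment at about (215,228), and the lid lies flat at (276,271). Now for the jar at (328,184).

Call:
{"method": "servo_tool", "body": {"moves": [{"dp":[-0.036,-0.2,0],"delta_rot":[0,0,0],"fingers":0.8},{"dp":[-0.036,-0.2,0],"delta_rot":[0,0,0],"fingers":0.8},{"dp":[-0.036,-0.2,0],"delta_rot":[0,0,0],"fingers":0.8},{"dp":[-0.036,-0.2,0],"delta_rot":[0,0,0],"fingers":0.8},{"dp":[-0.036,-0.2,0],"delta_rot":[0,0,0],"fingers":0.8}]}}

```text
clock: 17.25
position: [0.5328, -0.058, 0.2159]
ee_rot: [-0.002, -0.095, 0.995, 0.001]
contact_force: [0.7, 0.3, -0.3]
width: 0.0679
gripper_force: 0.0
```

Call:
{"method": "servo_tool", "body": {"moves": [{"dp":[-0.036,-0.2,0],"delta_rot":[0,0,0],"fingers":0.8},{"dp":[-0.036,-0.2,0],"delta_rot":[0,0,0],"fingers":0.8},{"dp":[-0.036,-0.2,0],"delta_rot":[0,0,0],"fingers":0.8},{"dp":[-0.036,-0.18,0],"delta_rot":[0,0,0],"fingers":0.8},{"dp":[0,0,0.15],"delta_rot":[0,0,0],"fingers":0.8}]}}

```text
clock: 17.75
position: [0.5948, -0.2102, 0.189]
ee_rot: [0.004, -0.093, 0.996, -0.003]
contact_force: [0.7, -0.2, 0.1]
width: 0.0682
gripper_force: 0.0
```

Call:
{"method": "servo_tool", "body": {"moves": [{"dp":[0,0,0],"delta_rot":[0,0,0],"fingers":0.8},{"dp":[0,0,0],"delta_rot":[0,0,0],"fingers":0.8},{"dp":[0,0,0],"delta_rot":[0,0,0],"fingers":0.8}]}}

```text
clock: 18.05
position: [0.5911, -0.2037, 0.1881]
ee_rot: [-0.0, -0.095, 0.995, 0.0]
contact_force: [-0.8, -0.5, 0.5]
width: 0.0687
gripper_force: 0.0
```

```bash
python3 -c "
from h import *
go((.593,-.204),.034,YAW)"
```

```text
t 18.05 dp [-0.009 -0.004  0.501] rotz units 0.01 tilt [-2.e-04  4.e-04 -1.e+00] w 0.0687 q6 [-0.44 -2.21] F [-0.8 -0.5  0.5]
```

Call:
{"method": "servo_tool", "body": {"moves": [{"dp":[-0.009,0,0.16],"delta_rot":[0,0,0],"fingers":0.8},{"dp":[0,0,0.16],"delta_rot":[0,0,0],"fingers":0.8},{"dp":[0,0,0.17],"delta_rot":[0,0,0],"fingers":0.8},{"dp":[0,0,0],"delta_rot":[0,0,0],"fingers":0.8},{"dp":[0,0,0],"delta_rot":[0,0,0],"fingers":0}], "force": 30}}

```text
clock: 18.55
position: [0.5934, -0.2036, 0.0909]
ee_rot: [0.0, -0.095, 0.995, -0.0]
contact_force: [-0.1, -0.6, 0.3]
width: 0.0555
gripper_force: 0.0
```

Call:
{"method": "servo_tool", "body": {"moves": [{"dp":[0,0,0],"delta_rot":[0,0,0],"fingers":0},{"dp":[0,0,0],"delta_rot":[0,0,0],"fingers":0},{"dp":[0,0,0],"delta_rot":[0,0,0],"fingers":0},{"dp":[0,0,0],"delta_rot":[0,0,0],"fingers":0}]}}

```text
clock: 18.95
position: [0.5941, -0.2044, 0.092]
ee_rot: [0.002, -0.095, 0.995, -0.001]
contact_force: [-0.8, 1.4, 7.3]
width: 0.0485
gripper_force: 31.8
```

```bash
python3 -c "
from h import *
go((.593,-.204),.034,YAW);go(cad(0,CELL[0]),.16,YAW)"
```

```text
t 18.95 dp [0.005 0.003 0.02 ] rotz units 0.0 tilt [ 0.0036 -0.0013 -1.    ] w 0.0485 q6 [-0.44 -2.2 ] F [-0.8  1.4  7.3]
t 18.95 dp [-0.581  1.778 -0.611] rotz units 0.0 tilt [ 0.0036 -0.0013 -1.    ] w 0.0485 q6 [-0.44 -2.2 ] F [-0.8  1.4  7.3]
```

Call:
{"method": "servo_tool", "body": {"moves": [{"dp":[0,0,-0.1],"delta_rot":[0,0,0],"fingers":0},{"dp":[0,0,-0.2],"delta_rot":[0,0,0],"fingers":0},{"dp":[0,0,-0.2],"delta_rot":[0,0,0],"fingers":0},{"dp":[0,0,-0.11],"delta_rot":[0,0,0],"fingers":0},{"dp":[-0.065,0.2,0],"delta_rot":[0,0,0],"fingers":0}]}}

```text
clock: 19.45
position: [0.6004, -0.1671, 0.2168]
ee_rot: [0.004, -0.093, 0.996, -0.004]
contact_force: [2.0, 0.8, -1.1]
width: 0.0485
gripper_force: 31.6
```

Call:
{"method": "servo_tool", "body": {"moves": [{"dp":[-0.065,0.2,0],"delta_rot":[0,0,0],"fingers":0},{"dp":[-0.065,0.2,0],"delta_rot":[0,0,0],"fingers":0},{"dp":[-0.065,0.2,0],"delta_rot":[0,0,0],"fingers":0},{"dp":[-0.065,0.2,0],"delta_rot":[0,0,0],"fingers":0},{"dp":[-0.065,0.2,0],"delta_rot":[0,0,0],"fingers":0}]}}

```text
clock: 19.95
position: [0.624, 0.0479, 0.2122]
ee_rot: [0.0, -0.095, 0.995, -0.0]
contact_force: [0.1, -0.5, -1.0]
width: 0.0483
gripper_force: 31.6
```

Call:
{"method": "servo_tool", "body": {"moves": [{"dp":[-0.065,0.2,0],"delta_rot":[0,0,0],"fingers":0},{"dp":[-0.065,0.2,0],"delta_rot":[0,0,0],"fingers":0},{"dp":[-0.065,0.18,0],"delta_rot":[0,0,0],"fingers":0},{"dp":[0,0,0],"delta_rot":[0,0,0],"fingers":0},{"dp":[0,0,0],"delta_rot":[0,0,0],"fingers":0}]}}

```text
clock: 20.45
position: [0.6402, 0.1683, 0.2118]
ee_rot: [-0.0, -0.096, 0.995, -0.0]
contact_force: [-0.4, -0.5, -0.0]
width: 0.0488
gripper_force: 31.6
```

```bash
python3 -c "
from h import *
go(cad(0,CELL[0]),.0446,YAW)"
```

```text
t 20.45 dp [-0.001 -0.007  0.566] rotz units 0.02 tilt [-4.e-04 -7.e-04 -1.e+00] w 0.0488 q6 [ 0.15 -1.61] F [-0.4 -0.5 -0. ]
```

Call:
{"method": "servo_tool", "body": {"moves": [{"dp":[0,-0.005,0.1],"delta_rot":[0,0,0],"fingers":0},{"dp":[0,0,0.18],"delta_rot":[0,0,0],"fingers":0},{"dp":[0,0,0.18],"delta_rot":[0,0,0],"fingers":0},{"dp":[0,0,0.08],"delta_rot":[0,0,0],"fingers":0},{"dp":[0,0,0],"delta_rot":[0,0,0],"fingers":0}]}}

```text
clock: 20.95
position: [0.6389, 0.1645, 0.101]
ee_rot: [-0.003, -0.094, 0.996, -0.0]
contact_force: [-1.7, 0.3, -1.0]
width: 0.0484
gripper_force: 31.6
```

Call:
{"method": "servo_tool", "body": {"moves": [{"dp":[0,0,0.025],"delta_rot":[0,0,0],"fingers":0},{"dp":[0,0,0],"delta_rot":[0,0,0],"fingers":0},{"dp":[0,0,0],"delta_rot":[0,0,0],"fingers":0}]}}

```text
clock: 21.25
position: [0.6414, 0.1664, 0.1003]
ee_rot: [0.001, -0.095, 0.995, 0.0]
contact_force: [-0.1, -0.2, -1.1]
width: 0.0486
gripper_force: 31.6
```

```bash
python3 -c "
from h import *
go(cad(0,CELL[0]),.0446,YAW)"
```

```text
t 21.25 dp [0.004 0.003 0.009] rotz units -0.0 tilt [ 2.2e-03  3.0e-04 -1.0e+00] w 0.0486 q6 [ 0.15 -1.61] F [-0.1 -0.2 -1.1]
```

Call:
{"method": "servo_tool", "body": {"moves": [{"dp":[0,0,0.01],"delta_rot":[0,0,0],"fingers":0},{"dp":[0,0,0],"delta_rot":[0,0,0],"fingers":0.7},{"dp":[0,0,0],"delta_rot":[0,0,0],"fingers":0.7},{"dp":[0,0,0],"delta_rot":[0,0,0],"fingers":0.7},{"dp":[0,0,-0.1],"delta_rot":[0,0,0],"fingers":0.7}]}}

```text
clock: 21.75
position: [0.639, 0.1664, 0.1146]
ee_rot: [-0.003, -0.095, 0.995, -0.0]
contact_force: [0.5, 0.4, 0.5]
width: 0.0599
gripper_force: 0.0
```

Call:
{"method": "servo_tool", "body": {"moves": [{"dp":[0,0,-0.2],"delta_rot":[0,0,0],"fingers":0.7},{"dp":[0,0,-0.2],"delta_rot":[0,0,0],"fingers":0.7},{"dp":[0,0,-0.1],"delta_rot":[0,0,0],"fingers":0.8},{"dp":[0,0,0],"delta_rot":[0,0,0],"fingers":0.8}]}}

```text
clock: 22.15
position: [0.6426, 0.167, 0.2213]
ee_rot: [0.004, -0.095, 0.995, 0.0]
contact_force: [-0.1, 0.9, -0.6]
width: 0.0686
gripper_force: 0.0
```

```bash
python3 -c "
from h import *
im,d=snap('top','t4.png')
for j in jars(im,cloud('top',d)):print(*j)
go((.5478,-.3311),.034,YAW)"
```

```text
[0.7097 0.4088] [116, 129, 18, 36, 169] [0.7159 0.4128 0.0463]
[0.6432 0.1625] [198, 159, 14, 15, 136] [0.6424 0.1619 0.0533]
[ 0.5479 -0.3311] [364, 189, 16, 16, 200] [ 0.5479 -0.3317  0.0473]
[0.46   0.1341] [204, 219, 17, 16, 205] [0.4601 0.1334 0.0537]
[ 0.4342 -0.323 ] [363, 228, 15, 16, 195] [ 0.435  -0.3236  0.0477]
t 22.2 dp [ 0.933 -2.356  0.651] rotz units 0.0 tilt [ 3.9e-03  6.0e-04 -1.0e+00] w 0.0682 q6 [ 0.15 -1.61] F [ 0.  -0.5  0.6]
```

Call:
{"method": "servo_tool", "body": {"moves": [{"dp":[0.07,-0.18,0],"delta_rot":[0,0,0],"fingers":0.8},{"dp":[0.07,-0.18,0],"delta_rot":[0,0,0],"fingers":0.8},{"dp":[0.07,-0.18,0],"delta_rot":[0,0,0],"fingers":0.8},{"dp":[0.07,-0.18,0],"delta_rot":[0,0,0],"fingers":0.8},{"dp":[0.07,-0.18,0],"delta_rot":[0,0,0],"fingers":0.8}]}}

```text
clock: 22.7
position: [0.6046, -0.0246, 0.2147]
ee_rot: [-0.002, -0.095, 0.995, 0.0]
contact_force: [0.1, -1.1, 0.6]
width: 0.0685
gripper_force: 0.0
```

Call:
{"method": "servo_tool", "body": {"moves": [{"dp":[0.07,-0.18,0],"delta_rot":[0,0,0],"fingers":0.8},{"dp":[0.07,-0.18,0],"delta_rot":[0,0,0],"fingers":0.8},{"dp":[0.07,-0.18,0],"delta_rot":[0,0,0],"fingers":0.8},{"dp":[0.07,-0.18,0],"delta_rot":[0,0,0],"fingers":0.8},{"dp":[0.07,-0.18,0],"delta_rot":[0,0,0],"fingers":0.8}]}}

```text
clock: 23.2
position: [0.5699, -0.2144, 0.2147]
ee_rot: [-0.002, -0.095, 0.995, 0.001]
contact_force: [0.1, 0.2, -1.3]
width: 0.0683
gripper_force: 0.0
```

Call:
{"method": "servo_tool", "body": {"moves": [{"dp":[0.07,-0.18,0],"delta_rot":[0,0,0],"fingers":0.8},{"dp":[0.07,-0.18,0],"delta_rot":[0,0,0],"fingers":0.8},{"dp":[0.07,-0.18,0],"delta_rot":[0,0,0],"fingers":0.8},{"dp":[0,0,0.12],"delta_rot":[0,0,0],"fingers":0.8},{"dp":[0,0,0],"delta_rot":[0,0,0],"fingers":0.8}]}}

```text
clock: 23.7
position: [0.5478, -0.3269, 0.1879]
ee_rot: [-0.004, -0.094, 0.996, 0.004]
contact_force: [-0.0, 0.1, -0.4]
width: 0.0685
gripper_force: 0.0
```

Call:
{"method": "servo_tool", "body": {"moves": [{"dp":[0,0,0],"delta_rot":[0,0,0],"fingers":0.8},{"dp":[0,0,0],"delta_rot":[0,0,0],"fingers":0.8}]}}

```text
clock: 23.9
position: [0.5507, -0.3265, 0.1928]
ee_rot: [-0.0, -0.095, 0.995, 0.0]
contact_force: [0.3, 0.2, -0.0]
width: 0.0687
gripper_force: 0.0
```

```bash
python3 -c "
from h import *
go((.5478,-.3311),.034,YAW)"
```

```text
t 23.9 dp [ 0.019 -0.02   0.525] rotz units 0.01 tilt [-3.e-04  6.e-04 -1.e+00] w 0.0687 q6 [-0.64 -2.41] F [ 0.3  0.2 -0. ]
```

Call:
{"method": "servo_tool", "body": {"moves": [{"dp":[0.02,-0.02,0.16],"delta_rot":[0,0,0],"fingers":0.8},{"dp":[0,0,0.18],"delta_rot":[0,0,0],"fingers":0.8},{"dp":[0,0,0.17],"delta_rot":[0,0,0],"fingers":0.8},{"dp":[0,0,0],"delta_rot":[0,0,0],"fingers":0.8},{"dp":[0,0,0],"delta_rot":[0,0,0],"fingers":0}], "force": 30}}

```text
clock: 24.4
position: [0.548, -0.3316, 0.0916]
ee_rot: [0.0, -0.096, 0.995, -0.0]
contact_force: [0.3, -0.2, 1.1]
width: 0.0551
gripper_force: 0.0
```

Call:
{"method": "servo_tool", "body": {"moves": [{"dp":[0,0,0],"delta_rot":[0,0,0],"fingers":0},{"dp":[0,0,0],"delta_rot":[0,0,0],"fingers":0},{"dp":[0,0,0],"delta_rot":[0,0,0],"fingers":0},{"dp":[0,0,0],"delta_rot":[0,0,0],"fingers":0}]}}

```text
clock: 24.8
position: [0.5483, -0.3325, 0.0928]
ee_rot: [0.001, -0.095, 0.995, -0.001]
contact_force: [0.2, -0.1, 7.3]
width: 0.0485
gripper_force: 31.6
```

```bash
python3 -c "
from h import *
go((.5478,-.3311),.034,YAW);go(cad(0,CELL[1]),.16,YAW)"
```

```text
t 24.8 dp [0.001 0.008 0.024] rotz units 0.0 tilt [ 0.003  -0.0018 -1.    ] w 0.0485 q6 [-0.65 -2.42] F [ 0.2 -0.1  7.3]
t 24.8 dp [-0.619  2.363 -0.609] rotz units 0.0 tilt [ 0.003  -0.0018 -1.    ] w 0.0485 q6 [-0.65 -2.42] F [ 0.2 -0.1  7.3]
```

Call:
{"method": "servo_tool", "body": {"moves": [{"dp":[0,0,-0.1],"delta_rot":[0,0,0],"fingers":0},{"dp":[0,0,-0.2],"delta_rot":[0,0,0],"fingers":0},{"dp":[0,0,-0.2],"delta_rot":[0,0,0],"fingers":0},{"dp":[0,0,-0.11],"delta_rot":[0,0,0],"fingers":0},{"dp":[-0.05,0.2,0],"delta_rot":[0,0,0],"fingers":0}]}}

```text
clock: 25.3
position: [0.5518, -0.2962, 0.2176]
ee_rot: [0.004, -0.093, 0.996, -0.005]
contact_force: [0.7, -0.0, -1.5]
width: 0.0484
gripper_force: 31.5
```

Call:
{"method": "servo_tool", "body": {"moves": [{"dp":[-0.05,0.2,0],"delta_rot":[0,0,0],"fingers":0},{"dp":[-0.05,0.2,0],"delta_rot":[0,0,0],"fingers":0},{"dp":[-0.05,0.2,0],"delta_rot":[0,0,0],"fingers":0},{"dp":[-0.05,0.2,0],"delta_rot":[0,0,0],"fingers":0},{"dp":[-0.05,0.2,0],"delta_rot":[0,0,0],"fingers":0}]}}

```text
clock: 25.8
position: [0.5605, -0.0835, 0.2131]
ee_rot: [0.0, -0.095, 0.996, -0.0]
contact_force: [1.0, -0.9, -0.6]
width: 0.0482
gripper_force: 31.5
```

Call:
{"method": "servo_tool", "body": {"moves": [{"dp":[-0.05,0.2,0],"delta_rot":[0,0,0],"fingers":0},{"dp":[-0.05,0.2,0],"delta_rot":[0,0,0],"fingers":0},{"dp":[-0.05,0.2,0],"delta_rot":[0,0,0],"fingers":0},{"dp":[-0.05,0.2,0],"delta_rot":[0,0,0],"fingers":0},{"dp":[-0.06,0.18,0],"delta_rot":[0,0,0],"fingers":0}]}}

```text
clock: 26.3
position: [0.5742, 0.1191, 0.2131]
ee_rot: [-0.0, -0.095, 0.995, 0.0]
contact_force: [0.6, -0.1, -1.9]
width: 0.0484
gripper_force: 31.5
```

Call:
{"method": "servo_tool", "body": {"moves": [{"dp":[-0.06,0.18,0],"delta_rot":[0,0,0],"fingers":0},{"dp":[0,0,0],"delta_rot":[0,0,0],"fingers":0},{"dp":[0,0,0],"delta_rot":[0,0,0],"fingers":0},{"dp":[0,0,0],"delta_rot":[0,0,0],"fingers":0}]}}

```text
clock: 26.7
position: [0.5795, 0.1541, 0.2128]
ee_rot: [-0.0, -0.095, 0.995, -0.0]
contact_force: [-0.9, -0.5, -0.7]
width: 0.0488
gripper_force: 31.5
```

```bash
python3 -c "
from h import *
go(cad(0,CELL[1]),.0451,YAW)"
```

```text
t 26.7 dp [-0.004  0.005  0.569] rotz units -0.0 tilt [-5.e-04 -7.e-04 -1.e+00] w 0.0488 q6 [ 0.14 -1.62] F [-0.9 -0.5 -0.7]
```

Call:
{"method": "servo_tool", "body": {"moves": [{"dp":[0,0.005,0.1],"delta_rot":[0,0,0],"fingers":0},{"dp":[0,0,0.18],"delta_rot":[0,0,0],"fingers":0},{"dp":[0,0,0.18],"delta_rot":[0,0,0],"fingers":0},{"dp":[0,0,0.08],"delta_rot":[0,0,0],"fingers":0},{"dp":[0,0,0],"delta_rot":[0,0,0],"fingers":0}]}}

```text
clock: 27.2
position: [0.5786, 0.1541, 0.1026]
ee_rot: [-0.002, -0.094, 0.996, -0.0]
contact_force: [-0.0, 0.2, -1.4]
width: 0.0486
gripper_force: 31.6
```

Call:
{"method": "servo_tool", "body": {"moves": [{"dp":[0,0,0.03],"delta_rot":[0,0,0],"fingers":0},{"dp":[0,0,0],"delta_rot":[0,0,0],"fingers":0},{"dp":[0,0,0],"delta_rot":[0,0,0],"fingers":0}]}}

```text
clock: 27.5
position: [0.5801, 0.1556, 0.0999]
ee_rot: [0.001, -0.095, 0.995, 0.0]
contact_force: [0.6, 0.8, -1.3]
width: 0.0487
gripper_force: 31.6
```

```bash
python3 -c "
from h import *
go(cad(0,CELL[1]),.0451,YAW)"
```

```text
t 27.5 dp [-0.    -0.002  0.005] rotz units -0.0 tilt [ 1.4e-03  2.0e-04 -1.0e+00] w 0.0487 q6 [ 0.15 -1.61] F [ 0.6  0.8 -1.3]
```

Call:
{"method": "servo_tool", "body": {"moves": [{"dp":[0,0,0.005],"delta_rot":[0,0,0],"fingers":0},{"dp":[0,0,0],"delta_rot":[0,0,0],"fingers":0.7},{"dp":[0,0,0],"delta_rot":[0,0,0],"fingers":0.7},{"dp":[0,0,0],"delta_rot":[0,0,0],"fingers":0.7},{"dp":[0,0,-0.1],"delta_rot":[0,0,0],"fingers":0.7}]}}

```text
clock: 28.0
position: [0.5779, 0.1556, 0.1159]
ee_rot: [-0.003, -0.095, 0.995, -0.0]
contact_force: [-0.6, -0.4, 0.9]
width: 0.0599
gripper_force: 0.0
```

Call:
{"method": "servo_tool", "body": {"moves": [{"dp":[0,0,-0.2],"delta_rot":[0,0,0],"fingers":0.7},{"dp":[0,0,-0.2],"delta_rot":[0,0,0],"fingers":0.7},{"dp":[0,0,-0.1],"delta_rot":[0,0,0],"fingers":0.8},{"dp":[0,0,0],"delta_rot":[0,0,0],"fingers":0.8}]}}

```text
clock: 28.4
position: [0.5815, 0.1562, 0.2219]
ee_rot: [0.004, -0.095, 0.995, 0.0]
contact_force: [0.8, -0.0, -0.4]
width: 0.0684
gripper_force: 0.0
```

```bash
python3 -c "
from h import *
im,d=snap('top','t5.png')
for j in jars(im,cloud('top',d)):print(*j)
go((.4342,-.3232),.036,YAW)"
```

```text
[0.7032 0.4077] [116, 129, 21, 37, 168] [0.7098 0.4128 0.0467]
[0.5801 0.1515] [202, 179, 12, 16, 139] [0.5787 0.1513 0.0538]
[0.4602 0.1341] [204, 219, 17, 16, 205] [0.4581 0.1334 0.0538]
[ 0.4341 -0.3232] [363, 228, 15, 16, 192] [ 0.4352 -0.3237  0.0476]
t 28.45 dp [ 1.173 -2.215  0.644] rotz units 0.0 tilt [ 3.7e-03  6.0e-04 -1.0e+00] w 0.0685 q6 [ 0.15 -1.61] F [-0.9 -0.1 -0.3]
```

Call:
{"method": "servo_tool", "body": {"moves": [{"dp":[0.09,-0.17,0],"delta_rot":[0,0,0],"fingers":0.8},{"dp":[0.09,-0.17,0],"delta_rot":[0,0,0],"fingers":0.8},{"dp":[0.09,-0.17,0],"delta_rot":[0,0,0],"fingers":0.8},{"dp":[0.09,-0.17,0],"delta_rot":[0,0,0],"fingers":0.8},{"dp":[0.09,-0.17,0],"delta_rot":[0,0,0],"fingers":0.8}]}}

```text
clock: 28.95
position: [0.5217, -0.0291, 0.2159]
ee_rot: [-0.002, -0.095, 0.995, 0.001]
contact_force: [-0.1, -1.0, -0.2]
width: 0.0683
gripper_force: 0.0
```

Call:
{"method": "servo_tool", "body": {"moves": [{"dp":[0.09,-0.17,0],"delta_rot":[0,0,0],"fingers":0.8},{"dp":[0.09,-0.17,0],"delta_rot":[0,0,0],"fingers":0.8},{"dp":[0.09,-0.17,0],"delta_rot":[0,0,0],"fingers":0.8},{"dp":[0.09,-0.17,0],"delta_rot":[0,0,0],"fingers":0.8},{"dp":[0.09,-0.17,0],"delta_rot":[0,0,0],"fingers":0.8}]}}

```text
clock: 29.45
position: [0.4656, -0.2129, 0.216]
ee_rot: [-0.001, -0.095, 0.995, 0.001]
contact_force: [0.3, -0.1, 0.5]
width: 0.0684
gripper_force: 0.0
```

Call:
{"method": "servo_tool", "body": {"moves": [{"dp":[0.09,-0.17,0],"delta_rot":[0,0,0],"fingers":0.8},{"dp":[0.09,-0.17,0],"delta_rot":[0,0,0],"fingers":0.8},{"dp":[0.09,-0.17,0],"delta_rot":[0,0,0],"fingers":0.8},{"dp":[0,0,0.12],"delta_rot":[0,0,0],"fingers":0.8},{"dp":[0,0,0],"delta_rot":[0,0,0],"fingers":0.8}]}}

```text
clock: 29.95
position: [0.4309, -0.3215, 0.1897]
ee_rot: [-0.003, -0.094, 0.996, 0.004]
contact_force: [-0.1, 0.8, 0.0]
width: 0.0685
gripper_force: 0.0
```

Call:
{"method": "servo_tool", "body": {"moves": [{"dp":[0,0,0],"delta_rot":[0,0,0],"fingers":0.8},{"dp":[0,0,0],"delta_rot":[0,0,0],"fingers":0.8}]}}

```text
clock: 30.15
position: [0.4337, -0.3217, 0.1938]
ee_rot: [-0.0, -0.095, 0.995, 0.0]
contact_force: [1.0, -0.7, -0.1]
width: 0.0683
gripper_force: 0.0
```

```bash
python3 -c "
from h import *
go((.4342,-.3232),.036,YAW)"
```

```text
t 30.15 dp [-0.001 -0.008  0.52 ] rotz units 0.01 tilt [-3.e-04  7.e-04 -1.e+00] w 0.0683 q6 [-0.77 -2.53] F [ 1.  -0.7 -0.1]
```

Call:
{"method": "servo_tool", "body": {"moves": [{"dp":[0,-0.008,0.16],"delta_rot":[0,0,0],"fingers":0.8},{"dp":[0,0,0.18],"delta_rot":[0,0,0],"fingers":0.8},{"dp":[0,0,0.16],"delta_rot":[0,0,0],"fingers":0.8},{"dp":[0,0,0],"delta_rot":[0,0,0],"fingers":0.8},{"dp":[0,0,0],"delta_rot":[0,0,0],"fingers":0}], "force": 30}}

```text
clock: 30.65
position: [0.4344, -0.3237, 0.0946]
ee_rot: [0.0, -0.096, 0.995, -0.0]
contact_force: [1.0, -1.9, 1.2]
width: 0.0554
gripper_force: 0.4
```

Call:
{"method": "servo_tool", "body": {"moves": [{"dp":[0,0,0],"delta_rot":[0,0,0],"fingers":0},{"dp":[0,0,0],"delta_rot":[0,0,0],"fingers":0},{"dp":[0,0,0],"delta_rot":[0,0,0],"fingers":0},{"dp":[0,0,0],"delta_rot":[0,0,0],"fingers":0}]}}

```text
clock: 31.05
position: [0.4347, -0.3246, 0.0957]
ee_rot: [0.001, -0.095, 0.995, -0.001]
contact_force: [0.8, 0.8, 6.2]
width: 0.0485
gripper_force: 31.7
```

```bash
python3 -c "
from h import *
go((.4342,-.3232),.036,YAW);go(cad(0,CELL[2]),.16,YAW)"
```

```text
t 31.05 dp [0.001 0.008 0.029] rotz units 0.0 tilt [ 0.003  -0.0022 -1.    ] w 0.0485 q6 [-0.77 -2.53] F [0.8 0.8 6.2]
t 31.05 dp [-0.869  2.217 -0.595] rotz units 0.0 tilt [ 0.003  -0.0022 -1.    ] w 0.0485 q6 [-0.77 -2.53] F [0.8 0.8 6.2]
```

Call:
{"method": "servo_tool", "body": {"moves": [{"dp":[0,0,-0.1],"delta_rot":[0,0,0],"fingers":0},{"dp":[0,0,-0.2],"delta_rot":[0,0,0],"fingers":0},{"dp":[0,0,-0.2],"delta_rot":[0,0,0],"fingers":0},{"dp":[0,0,-0.11],"delta_rot":[0,0,0],"fingers":0},{"dp":[-0.07,0.185,0],"delta_rot":[0,0,0],"fingers":0}]}}

```text
clock: 31.55
position: [0.4427, -0.2899, 0.2204]
ee_rot: [0.004, -0.093, 0.996, -0.005]
contact_force: [0.8, 0.3, -1.1]
width: 0.0482
gripper_force: 31.7
```

Call:
{"method": "servo_tool", "body": {"moves": [{"dp":[-0.07,0.185,0],"delta_rot":[0,0,0],"fingers":0},{"dp":[-0.07,0.185,0],"delta_rot":[0,0,0],"fingers":0},{"dp":[-0.07,0.185,0],"delta_rot":[0,0,0],"fingers":0},{"dp":[-0.07,0.185,0],"delta_rot":[0,0,0],"fingers":0},{"dp":[-0.07,0.185,0],"delta_rot":[0,0,0],"fingers":0}]}}

```text
clock: 32.05
position: [0.474, -0.0886, 0.2163]
ee_rot: [0.0, -0.095, 0.996, -0.0]
contact_force: [1.2, -0.0, -1.2]
width: 0.0483
gripper_force: 31.7
```

Call:
{"method": "servo_tool", "body": {"moves": [{"dp":[-0.07,0.185,0],"delta_rot":[0,0,0],"fingers":0},{"dp":[-0.07,0.185,0],"delta_rot":[0,0,0],"fingers":0},{"dp":[-0.07,0.185,0],"delta_rot":[0,0,0],"fingers":0},{"dp":[-0.08,0.185,0],"delta_rot":[0,0,0],"fingers":0},{"dp":[-0.08,0.185,0],"delta_rot":[0,0,0],"fingers":0}]}}

```text
clock: 32.55
position: [0.5118, 0.1071, 0.2163]
ee_rot: [0.0, -0.095, 0.995, -0.0]
contact_force: [0.6, -0.2, -0.6]
width: 0.0486
gripper_force: 31.7
```

Call:
{"method": "servo_tool", "body": {"moves": [{"dp":[-0.08,0.185,0],"delta_rot":[0,0,0],"fingers":0},{"dp":[0,0,0],"delta_rot":[0,0,0],"fingers":0},{"dp":[0,0,0],"delta_rot":[0,0,0],"fingers":0},{"dp":[0,0,0],"delta_rot":[0,0,0],"fingers":0}]}}

```text
clock: 32.95
position: [0.5201, 0.1442, 0.2159]
ee_rot: [-0.0, -0.095, 0.995, -0.0]
contact_force: [0.4, -0.7, -0.9]
width: 0.0484
gripper_force: 31.8
```

```bash
python3 -c "
from h import *
go(cad(0,CELL[2]),.0483,YAW)"
```

```text
t 32.95 dp [-0.006 -0.002  0.568] rotz units -0.0 tilt [-7.e-04 -7.e-04 -1.e+00] w 0.0484 q6 [ 0.14 -1.62] F [ 0.4 -0.7 -0.9]
```

Call:
{"method": "servo_tool", "body": {"moves": [{"dp":[-0.005,0,0.1],"delta_rot":[0,0,0],"fingers":0},{"dp":[0,0,0.18],"delta_rot":[0,0,0],"fingers":0},{"dp":[0,0,0.18],"delta_rot":[0,0,0],"fingers":0},{"dp":[0,0,0.08],"delta_rot":[0,0,0],"fingers":0},{"dp":[0,0,0],"delta_rot":[0,0,0],"fingers":0}]}}

```text
clock: 33.45
position: [0.5204, 0.1434, 0.1059]
ee_rot: [-0.002, -0.094, 0.996, -0.0]
contact_force: [-0.9, -0.1, -1.3]
width: 0.0484
gripper_force: 31.7
```

Call:
{"method": "servo_tool", "body": {"moves": [{"dp":[0,0,0.03],"delta_rot":[0,0,0],"fingers":0},{"dp":[0,0,0],"delta_rot":[0,0,0],"fingers":0},{"dp":[0,0,0],"delta_rot":[0,0,0],"fingers":0}]}}

```text
clock: 33.75
position: [0.522, 0.1449, 0.1028]
ee_rot: [0.001, -0.095, 0.996, 0.0]
contact_force: [0.2, 0.3, -0.5]
width: 0.0486
gripper_force: 31.7
```

```bash
python3 -c "
from h import *
go(cad(0,CELL[2]),.0483,YAW)"
```

```text
t 33.75 dp [ 0.005 -0.004  0.003] rotz units -0.0 tilt [ 1.4e-03  2.0e-04 -1.0e+00] w 0.0486 q6 [ 0.14 -1.62] F [ 0.2  0.3 -0.5]
```

Call:
{"method": "servo_tool", "body": {"moves": [{"dp":[0,0,0.005],"delta_rot":[0,0,0],"fingers":0},{"dp":[0,0,0],"delta_rot":[0,0,0],"fingers":0.7},{"dp":[0,0,0],"delta_rot":[0,0,0],"fingers":0.7},{"dp":[0,0,0],"delta_rot":[0,0,0],"fingers":0.7},{"dp":[0,0,-0.1],"delta_rot":[0,0,0],"fingers":0.7}]}}

```text
clock: 34.25
position: [0.52, 0.1449, 0.1192]
ee_rot: [-0.003, -0.095, 0.995, -0.0]
contact_force: [0.4, 0.2, 1.3]
width: 0.0596
gripper_force: 0.0
```

Call:
{"method": "servo_tool", "body": {"moves": [{"dp":[0,0,-0.2],"delta_rot":[0,0,0],"fingers":0.7},{"dp":[0,0,-0.2],"delta_rot":[0,0,0],"fingers":0.7},{"dp":[0,0,-0.2],"delta_rot":[0,0,0],"fingers":0.6},{"dp":[0,-0.2,0],"delta_rot":[0,0,0],"fingers":0.6},{"dp":[0,-0.2,0],"delta_rot":[0,0,0],"fingers":0.6}]}}

```text
clock: 34.75
position: [0.5376, 0.0666, 0.2431]
ee_rot: [0.002, -0.097, 0.995, -0.0]
contact_force: [0.7, -0.8, -0.6]
width: 0.0509
gripper_force: 0.0
```

Call:
{"method": "servo_tool", "body": {"moves": [{"dp":[0,-0.2,0],"delta_rot":[0,0,0],"fingers":0.6},{"dp":[0,-0.2,0],"delta_rot":[0,0,0],"fingers":0.6},{"dp":[0,-0.2,0],"delta_rot":[0,0,0],"fingers":0.6},{"dp":[0,-0.2,0],"delta_rot":[0,0,0],"fingers":0.6},{"dp":[0,-0.2,0],"delta_rot":[0,0,0],"fingers":0.6}]}}

```text
clock: 35.25
position: [0.5746, -0.1314, 0.241]
ee_rot: [0.0, -0.095, 0.995, 0.0]
contact_force: [0.5, -0.4, -0.6]
width: 0.0513
gripper_force: 0.0
```

```bash
python3 - <<'E'
from h import *
im,d=snap('top','t6.png');P=cloud('top',d)
for j in jars(im,P):print(*j,tocad(j[0]).round(4))
z,r=platerect(im,P,.008,.024,(215,330,235,310));print('lid',z,r)
g=np.zeros(d.shape,bool);g[250:300,255:300]=1
hsv=cv2.cvtColor(im,cv2.COLOR_RGB2HSV)
g&=(P[...,2]>.038)&(P[...,2]<.052)&(hsv[...,1]>60);print('grip',g.sum(),P[g].mean(0) if g.any() else 0)
go(np.array(r[0])/1000,.04,np.deg2rad(r[2]+90))
E
```

```text
[0.7043 0.3837] [116, 128, 40, 38, 251] [0.7088 0.3973 0.0482] [ 0.201  -0.1951]
[0.6414 0.169 ] [194, 159, 17, 15, 186] [0.6396 0.1678 0.0537] [ 0.002  -0.0928]
[0.5811 0.1582] [197, 179, 18, 16, 193] [0.5795 0.1574 0.0535] [ 0.0028 -0.0315]
[0.4599 0.1348] [204, 219, 17, 16, 204] [0.4584 0.1338 0.0538] [0.0027 0.0919]
lid 0.013584144008948062 ((266.7277526855469, -103.75238037109375), (92.39027404785156, 38.424720764160156), 10.930419921875)
grip 0 0
t 35.3 dp [1.491 0.462 0.73 ] rotz units -0.03 tilt [ 0.0027 -0.007  -1.    ] w 0.0511 q6 [-0.35 -2.11] F [ 2.5 -4.6  0.3]
```

View pics/t6.png

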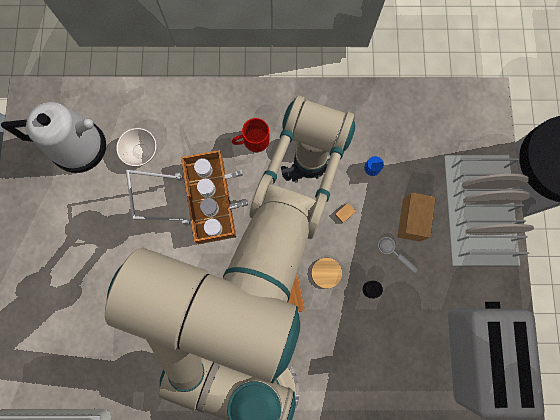

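All four jars stand in the caddy at pixels (203,168), (206,187), (209,207) and (212,227). The arm hides the lid, so I'll locate it from the earlier picture t3.

```bash
python3 - <<'E'
from h import *
im=cv2.imread('pics/t3.png')[:,:,::-1].copy()
hsv=cv2.cvtColor(im,cv2.COLOR_RGB2HSV)
m=np.zeros(im.shape[:2],np.uint8);m[215:330,243:306]=1
m&=((hsv[...,1]>110)&(hsv[...,0]<20)).astype(np.uint8)
m=cv2.morphologyEx(m,cv2.MORPH_OPEN,np.ones((3,3)))
c=max(cv2.findContours(m,0,2)[0],key=cv2.contourArea)[:,0]
pts=np.array([px('top',*p,.014)[:2] for p in c])*1000
r=cv2.minAreaRect(pts.astype(np.float32));print(r)
go((.3375,-.0535),.16,YAW);go((.3375,-.0535),.042,YAW)
E
```

```text
((336.93743896484375, -51.603851318359375), (253.40838623046875, 115.2926254272461), 10.942648887634277)
t 35.3 dp [1.095 0.638 0.129] rotz units -0.03 tilt [ 0.0027 -0.007  -1.    ] w 0.0511 q6 [-0.35 -2.11] F [ 2.5 -4.6  0.3]
t 35.3 dp [1.096 0.643 0.719] rotz units -0.03 tilt [ 0.0027 -0.007  -1.    ] w 0.0511 q6 [-0.35 -2.11] F [ 2.5 -4.6  0.3]
```

Call:
{"method": "servo_tool", "body": {"moves": [{"dp":[0.22,0.13,0],"delta_rot":[0,0,0],"fingers":0.6},{"dp":[0.22,0.13,0],"delta_rot":[0,0,0],"fingers":0.6},{"dp":[0.22,0.13,0],"delta_rot":[0,0,0],"fingers":0.6},{"dp":[0.22,0.13,0],"delta_rot":[0,0,0],"fingers":0.6},{"dp":[0.22,0.12,0],"delta_rot":[0,0,0],"fingers":0.6}]}}

```text
clock: 35.8
position: [0.3366, -0.0464, 0.2407]
ee_rot: [-0.0, -0.095, 0.995, 0.0]
contact_force: [-0.1, 0.4, 0.3]
width: 0.0512
gripper_force: 0.0
```

Call:
{"method": "servo_tool", "body": {"moves": [{"dp":[0,0,0.2],"delta_rot":[0,0,0],"fingers":0.6},{"dp":[0,0,0.2],"delta_rot":[0,0,0],"fingers":0.6},{"dp":[0,0,0],"delta_rot":[0,0,0],"fingers":0.6},{"dp":[0,0,0],"delta_rot":[0,0,0],"fingers":0.6},{"dp":[0,0,0],"delta_rot":[0,0,0],"fingers":0.6}]}}

```text
clock: 36.3
position: [0.3402, -0.0478, 0.1622]
ee_rot: [0.001, -0.095, 0.995, -0.001]
contact_force: [0.5, -0.3, 0.0]
width: 0.0509
gripper_force: 0.0
```

```bash
python3 -c "
from h import *
go((.337,-.0525),.042,YAW)"
```

```text
t 36.3 dp [ 0.021 -0.02   0.331] rotz units 0.0 tilt [ 2.6e-03 -8.0e-04 -1.0e+00] w 0.0509 q6 [-0.34 -2.1 ] F [ 0.5 -0.3  0. ]
```

Call:
{"method": "servo_tool", "body": {"moves": [{"dp":[0.02,-0.02,0.16],"delta_rot":[0,0,0],"fingers":0.6},{"dp":[0,0,0.17],"delta_rot":[0,0,0],"fingers":0.6},{"dp":[0,0,0],"delta_rot":[0,0,0],"fingers":0.6},{"dp":[0,0,0],"delta_rot":[0,0,0],"fingers":0.6},{"dp":[0,0,0],"delta_rot":[0,0,0],"fingers":0}], "force": 60}}

```text
clock: 36.8
position: [0.3371, -0.0525, 0.0964]
ee_rot: [0.002, -0.095, 0.995, -0.001]
contact_force: [0.5, 0.3, 0.2]
width: 0.0381
gripper_force: 0.0
```

Call:
{"method": "servo_tool", "body": {"moves": [{"dp":[0,0,0],"delta_rot":[0,0,0],"fingers":0},{"dp":[0,0,0],"delta_rot":[0,0,0],"fingers":0},{"dp":[0,0,0],"delta_rot":[0,0,0],"fingers":0},{"dp":[0,0,0],"delta_rot":[0,0,0],"fingers":0},{"dp":[0,0,0],"delta_rot":[0,0,0],"fingers":0}]}}

```text
clock: 37.3
position: [0.3366, -0.0524, 0.0963]
ee_rot: [0.002, -0.095, 0.995, -0.001]
contact_force: [-0.8, 0.1, 9.1]
width: 0.0125
gripper_force: 59.4
```

```bash
python3 -c "
from h import *
s=readout.get_state();print(s['position'],tocad(s['position'])-tocad((.337,-.0525)))
go((.337,-.0525),.042,YAW)"
```

```text
[ 0.33655351 -0.0523621   0.09629698] [0.00021977 0.0004124 ]
t 37.3 dp [-0.002 -0.001  0.002] rotz units 0.0 tilt [ 0.0033 -0.0013 -1.    ] w 0.0125 q6 [-0.36 -2.12] F [-0.8  0.1  9.1]
```

Call:
{"method": "servo_tool", "body": {"moves": [{"dp":[0,0,-0.1],"delta_rot":[0,0,0],"fingers":0},{"dp":[0,0,-0.2],"delta_rot":[0,0,0],"fingers":0},{"dp":[0,0,-0.2],"delta_rot":[0,0,0],"fingers":0},{"dp":[0,0,-0.2],"delta_rot":[0,0,0],"fingers":0},{"dp":[0,0,-0.17],"delta_rot":[0,0,0],"fingers":0}]}}

```text
clock: 37.8
position: [0.3351, -0.0517, 0.2715]
ee_rot: [0.001, -0.095, 0.995, -0.001]
contact_force: [0.1, -0.4, -2.8]
width: 0.0132
gripper_force: 59.4
```

Call:
{"method": "servo_tool", "body": {"moves": [{"dp":[-0.12,0.08,0],"delta_rot":[0,0,0],"fingers":0},{"dp":[-0.12,0.08,0],"delta_rot":[0,0,0],"fingers":0},{"dp":[-0.12,0.08,0],"delta_rot":[0,0,0],"fingers":0},{"dp":[-0.12,0.08,0],"delta_rot":[0,0,0],"fingers":0},{"dp":[-0.12,0.08,0],"delta_rot":[0,0,0],"fingers":0}]}}

```text
clock: 38.3
position: [0.4383, 0.0503, 0.2693]
ee_rot: [0.0, -0.095, 0.995, -0.0]
contact_force: [0.7, -0.0, -2.5]
width: 0.0133
gripper_force: 59.4
```

Call:
{"method": "servo_tool", "body": {"moves": [{"dp":[-0.12,0.08,0],"delta_rot":[0,0,0],"fingers":0},{"dp":[-0.12,0.08,0],"delta_rot":[0,0,0],"fingers":0},{"dp":[-0.12,0.08,0],"delta_rot":[0,0,0],"fingers":0},{"dp":[-0.12,0.08,0],"delta_rot":[0,0,0],"fingers":0},{"dp":[-0.12,0.08,0],"delta_rot":[0,0,0],"fingers":0}]}}

```text
clock: 38.8
position: [0.541, 0.1515, 0.2691]
ee_rot: [-0.0, -0.095, 0.995, -0.0]
contact_force: [-0.1, -0.5, -2.6]
width: 0.0127
gripper_force: 59.4
```

Call:
{"method": "servo_tool", "body": {"moves": [{"dp":[0,0,0],"delta_rot":[0,0,0],"fingers":0},{"dp":[0,0,0],"delta_rot":[0,0,0],"fingers":0},{"dp":[0,0,0],"delta_rot":[0,0,0],"fingers":0}]}}

```text
clock: 39.1
position: [0.5398, 0.15, 0.2688]
ee_rot: [-0.001, -0.095, 0.995, -0.0]
contact_force: [-0.1, 1.0, -3.2]
width: 0.0131
gripper_force: 59.4
```

```bash
python3 -c "
from h import *
go(cad(0,0),.1543-.0539,YAW)"
```

```text
t 39.1 dp [-0.054 -0.013  0.573] rotz units 0.0 tilt [-1.5e-03 -5.0e-04 -1.0e+00] w 0.0131 q6 [ 0.15 -1.61] F [-0.1  1.  -3.2]
```

Correct laterally, stop about 15 mm above the seat, and recheck.

Call:
{"method": "servo_tool", "body": {"moves": [{"dp":[-0.054,-0.013,0.1],"delta_rot":[0,0,0],"fingers":0},{"dp":[0,0,0.15],"delta_rot":[0,0,0],"fingers":0},{"dp":[0,0,0.15],"delta_rot":[0,0,0],"fingers":0},{"dp":[0,0,0.09],"delta_rot":[0,0,0],"fingers":0},{"dp":[0,0,0],"delta_rot":[0,0,0],"fingers":0}]}}

```text
clock: 39.6
position: [0.5493, 0.1489, 0.1685]
ee_rot: [-0.003, -0.094, 0.996, -0.0]
contact_force: [-0.6, 1.3, -2.1]
width: 0.0129
gripper_force: 59.3
```

Call:
{"method": "servo_tool", "body": {"moves": [{"dp":[0,0,0],"delta_rot":[0,0,0],"fingers":0},{"dp":[0,0,0],"delta_rot":[0,0,0],"fingers":0},{"dp":[0,0,0],"delta_rot":[0,0,0],"fingers":0}]}}

```text
clock: 39.9
position: [0.5527, 0.15, 0.1725]
ee_rot: [0.002, -0.095, 0.995, 0.0]
contact_force: [-0.6, 0.5, -2.6]
width: 0.0126
gripper_force: 59.4
```

```bash
python3 -c "
from h import *
go(cad(0,0),.1543-.0539,YAW)"
```

```text
t 39.9 dp [ 0.011 -0.001  0.091] rotz units -0.0 tilt [ 3.1e-03  5.0e-04 -1.0e+00] w 0.0126 q6 [ 0.14 -1.62] F [-0.6  0.5 -2.6]
```

Call:
{"method": "servo_tool", "body": {"moves": [{"dp":[0.007,0,0.03],"delta_rot":[0,0,0],"fingers":0},{"dp":[0,0,0.03],"delta_rot":[0,0,0],"fingers":0},{"dp":[0,0,0.02],"delta_rot":[0,0,0],"fingers":0},{"dp":[0,0,0.015],"delta_rot":[0,0,0],"fingers":0},{"dp":[0,0,0],"delta_rot":[0,0,0],"fingers":0}]}}

```text
clock: 40.4
position: [0.5501, 0.1498, 0.1543]
ee_rot: [0.0, -0.095, 0.995, -0.0]
contact_force: [-5.8, -0.8, 15.8]
width: 0.013
gripper_force: 61.8
```

Call:
{"method": "servo_tool", "body": {"moves": [{"dp":[0,0,0],"delta_rot":[0,0,0],"fingers":0},{"dp":[0,0,0],"delta_rot":[0,0,0],"fingers":0}]}}

```text
clock: 40.6
position: [0.5501, 0.1497, 0.1543]
ee_rot: [0.0, -0.095, 0.995, -0.0]
contact_force: [-6.0, -1.4, 14.6]
width: 0.0128
gripper_force: 61.8
```

```bash
python3 -c "
from h import *
go(cad(0,0),.1543-.0539,YAW)"
```

```text
t 40.6 dp [-0.003 -0.002  0.   ] rotz units 0.0 tilt [ 2.e-04 -1.e-04 -1.e+00] w 0.0128 q6 [ 0.14 -1.62] F [-6.  -1.4 14.6]
```

Seated at exactly the expected height. Release and rise.

Call:
{"method": "servo_tool", "body": {"moves": [{"dp":[0,0,-0.01],"delta_rot":[0,0,0],"fingers":0.5},{"dp":[0,0,0],"delta_rot":[0,0,0],"fingers":0.5},{"dp":[0,0,0],"delta_rot":[0,0,0],"fingers":0.5},{"dp":[0,0,-0.1],"delta_rot":[0,0,0],"fingers":0.5},{"dp":[0,0,-0.2],"delta_rot":[0,0,0],"fingers":0.5}]}}

```text
clock: 41.1
position: [0.5487, 0.1494, 0.2109]
ee_rot: [-0.004, -0.095, 0.995, -0.0]
contact_force: [0.7, -0.8, -0.4]
width: 0.0425
gripper_force: 0.0
```

Call:
{"method": "servo_tool", "body": {"moves": [{"dp":[0,0,-0.2],"delta_rot":[0,0,0],"fingers":0.5},{"dp":[0,0,-0.2],"delta_rot":[0,0,0],"fingers":0.5},{"dp":[0,0,-0.2],"delta_rot":[0,0,0],"fingers":0.5},{"dp":[0,0,0],"delta_rot":[0,0,0],"fingers":0.5},{"dp":[0,0,0],"delta_rot":[0,0,0],"fingers":0.5}]}}

```text
clock: 41.6
position: [0.5509, 0.1498, 0.3344]
ee_rot: [0.001, -0.095, 0.995, 0.0]
contact_force: [-0.7, 0.1, -1.1]
width: 0.0425
gripper_force: 0.0
```

```bash
python3 - <<'E'
from h import *
im,d=snap('side','s7.png');P=cloud('side',d)
m=np.zeros(d.shape,bool);m[140:215,230:360]=1
hsv=cv2.cvtColor(im,cv2.COLOR_RGB2HSV)
L=np.stack([(P[...,:2]-C0)@CX,(P[...,:2]-C0)@CY],-1)
m&=(abs(L[...,0])<.054)&(abs(L[...,1])<.12)&(abs(P[...,2]-.07)<.01)
A=np.c_[L[m],np.ones(m.sum())];print('plane',m.sum(),np.linalg.lstsq(A,P[m][:,2],rcond=None)[0].round(4))
# crossbar in side view
b=np.zeros(d.shape,bool);b[60:120,240:330]=1
b&=(P[...,2]>.17)&(P[...,2]<.26)&(abs(L[...,1])<.055)&(L[...,0]>.12)&(L[...,0]<.22)
print('bar',b.sum(),np.median(L[b],0),np.median(P[b][:,2]))
th=2.216
go(cad(.07-.17*np.cos(th),0),.078+.17*np.sin(th),YAW)
go(cad(.07-.17*np.cos(th),0),.29,YAW)
E
```

```text
plane 1990 [ 0.0048 -0.0008  0.0735]
bar 77 [0.17225031 0.01614704] 0.21536712807837766
t 41.65 dp [-0.003  0.86   0.326] rotz units 0.0 tilt [-1.5e-03 -1.0e-04 -1.0e+00] w 0.0429 q6 [ 0.14 -1.62] F [ 0.5 -1.4 -0.8]
t 41.65 dp [-0.002  0.86  -0.055] rotz units 0.0 tilt [-1.5e-03 -1.0e-04 -1.0e+00] w 0.0429 q6 [ 0.14 -1.62] F [ 0.5 -1.4 -0.8]
```

View pics/s7.png

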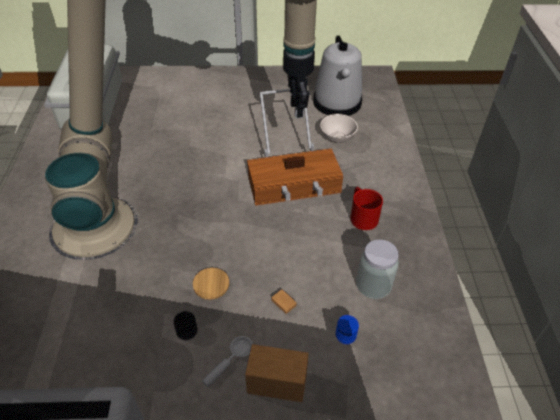

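The lid sits flush and level at about (295,175), and the bail crossbar is still back. Now the bail.

Call:
{"method": "servo_tool", "body": {"moves": [{"dp":[0,0.17,0],"delta_rot":[0,0,0],"fingers":0.6},{"dp":[0,0.17,0],"delta_rot":[0,0,0],"fingers":0.6},{"dp":[0,0.17,0],"delta_rot":[0,0,0],"fingers":0.6},{"dp":[0,0.17,0],"delta_rot":[0,0,0],"fingers":0.6},{"dp":[0,0.18,0],"delta_rot":[0,0,0],"fingers":0.6}]}}

```text
clock: 42.15
position: [0.5171, 0.3194, 0.3312]
ee_rot: [-0.002, -0.095, 0.995, -0.001]
contact_force: [0.6, -0.1, 0.0]
width: 0.0513
gripper_force: 0.0
```

Call:
{"method": "servo_tool", "body": {"moves": [{"dp":[0,0,0.1],"delta_rot":[0,0,0],"fingers":0.6},{"dp":[0,0,0.1],"delta_rot":[0,0,0],"fingers":0.6},{"dp":[0,0,0.1],"delta_rot":[0,0,0],"fingers":0.6},{"dp":[0,0,0],"delta_rot":[0,0,0],"fingers":0.6},{"dp":[0,0,0],"delta_rot":[0,0,0],"fingers":0.6}]}}

```text
clock: 42.65
position: [0.5176, 0.3184, 0.2723]
ee_rot: [-0.002, -0.095, 0.995, -0.001]
contact_force: [0.5, -0.2, 1.1]
width: 0.0512
gripper_force: 0.0
```

Call:
{"method": "servo_tool", "body": {"moves": [{"dp":[0,0,0.02],"delta_rot":[0,0,0],"fingers":0},{"dp":[0,0,0],"delta_rot":[0,0,0],"fingers":0},{"dp":[0,0,0],"delta_rot":[0,0,0],"fingers":0},{"dp":[0,0,0],"delta_rot":[0,0,0],"fingers":0},{"dp":[0,0,0],"delta_rot":[0,0,0],"fingers":0}], "force": 30}}

```text
clock: 43.15
position: [0.5183, 0.3191, 0.2707]
ee_rot: [0.001, -0.095, 0.995, 0.001]
contact_force: [0.1, 1.9, 2.1]
width: 0.0068
gripper_force: 29.4
```

```bash
python3 - <<'E'
from h import *
bail()
s=readout.get_state();x=tocad(s['position'])[0];z=s['position'][2]-manip.pinch_z
th=np.arctan2(z-.078,.07-x);r=.17
T=np.linspace(th,.0,23);X=.07-r*np.cos(T);Z=.078+r*np.sin(T);X[0]=x;Z[0]=z
for i in range(22):print(i,np.round((X[i+1]-X[i])/.2,3),np.round(-(Z[i+1]-Z[i])/.2,3))
E
```

```text
bail th 2.208 r 0.1726 y -0.0002 F [0.1 1.9 2.1] 0.0067737341544099085
0 -0.079 -0.037
1 -0.075 -0.04
2 -0.079 -0.032
3 -0.082 -0.024
4 -0.084 -0.016
5 -0.085 -0.007
6 -0.085 0.001
7 -0.085 0.01
8 -0.083 0.018
9 -0.081 0.027
10 -0.078 0.035
11 -0.074 0.042
12 -0.07 0.049
13 -0.064 0.056
14 -0.058 0.062
15 -0.052 0.068
16 -0.045 0.073
17 -0.037 0.077
18 -0.029 0.08
19 -0.021 0.083
20 -0.013 0.084
21 -0.004 0.085
```

Call:
{"method": "servo_tool", "body": {"moves": [{"dp":[0,-0.075,-0.04],"delta_rot":[0,0,0],"fingers":0},{"dp":[0,-0.075,-0.04],"delta_rot":[0,0,0],"fingers":0},{"dp":[0,-0.079,-0.032],"delta_rot":[0,0,0],"fingers":0},{"dp":[0,-0.082,-0.024],"delta_rot":[0,0,0],"fingers":0},{"dp":[0,-0.084,-0.016],"delta_rot":[0,0,0],"fingers":0}]}}

```text
clock: 43.65
position: [0.5327, 0.2425, 0.3038]
ee_rot: [0.002, -0.095, 0.995, 0.003]
contact_force: [-2.8, 3.8, 7.3]
width: 0.0067
gripper_force: 30.4
```

Call:
{"method": "servo_tool", "body": {"moves": [{"dp":[0,-0.085,-0.007],"delta_rot":[0,0,0],"fingers":0},{"dp":[0,-0.085,0.001],"delta_rot":[0,0,0],"fingers":0},{"dp":[0,-0.085,0.01],"delta_rot":[0,0,0],"fingers":0},{"dp":[0,-0.083,0.018],"delta_rot":[0,0,0],"fingers":0},{"dp":[0,-0.081,0.027],"delta_rot":[0,0,0],"fingers":0}]}}

```text
clock: 44.15
position: [0.5488, 0.1577, 0.293]
ee_rot: [0.001, -0.095, 0.995, -0.0]
contact_force: [-2.2, -1.2, 7.2]
width: 0.0064
gripper_force: 31.9
```

Call:
{"method": "servo_tool", "body": {"moves": [{"dp":[0,-0.078,0.035],"delta_rot":[0,0,0],"fingers":0},{"dp":[0,-0.074,0.042],"delta_rot":[0,0,0],"fingers":0},{"dp":[0,-0.07,0.049],"delta_rot":[0,0,0],"fingers":0},{"dp":[0,-0.064,0.056],"delta_rot":[0,0,0],"fingers":0},{"dp":[0,-0.058,0.062],"delta_rot":[0,0,0],"fingers":0}]}}

```text
clock: 44.65
position: [0.5618, 0.0895, 0.2422]
ee_rot: [0.0, -0.095, 0.995, -0.001]
contact_force: [-2.5, -3.0, 3.7]
width: 0.0068
gripper_force: 32.8
```

Call:
{"method": "servo_tool", "body": {"moves": [{"dp":[0,0,0],"delta_rot":[0,0,0],"fingers":0},{"dp":[0,0,0],"delta_rot":[0,0,0],"fingers":0}]}}

```text
clock: 44.85
position: [0.562, 0.0889, 0.2412]
ee_rot: [-0.0, -0.095, 0.995, -0.002]
contact_force: [-0.7, -5.3, 2.6]
width: 0.0067
gripper_force: 32.7
```

```bash
python3 - <<'E'
from h import *
bail()
s=readout.get_state();x=tocad(s['position'])[0];z=s['position'][2]-manip.pinch_z
th=np.arctan2(z-.078,.07-x);r=np.hypot(z-.078,.07-x)
T=np.linspace(th,.0,9);X=.07-r*np.cos(T);Z=.078+r*np.sin(T)
for i in range(8):print(i,np.round((X[i+1]-X[i])/.2,3),np.round(-(Z[i+1]-Z[i])/.2,3))
E
```

```text
bail th 0.693 r 0.1711 y 0.0004 F [-0.7 -5.3  2.6] 0.0067032031683140455
0 -0.045 0.059
1 -0.04 0.063
2 -0.034 0.066
3 -0.028 0.069
4 -0.022 0.071
5 -0.016 0.072
6 -0.01 0.073
7 -0.003 0.074
```

Call:
{"method": "servo_tool", "body": {"moves": [{"dp":[0,-0.045,0.059],"delta_rot":[0,0,0],"fingers":0},{"dp":[0,-0.04,0.063],"delta_rot":[0,0,0],"fingers":0},{"dp":[0,-0.034,0.066],"delta_rot":[0,0,0],"fingers":0},{"dp":[0,-0.028,0.069],"delta_rot":[0,0,0],"fingers":0},{"dp":[0,-0.022,0.071],"delta_rot":[0,0,0],"fingers":0}]}}

```text
clock: 45.35
position: [0.5683, 0.0559, 0.1758]
ee_rot: [-0.0, -0.095, 0.995, -0.002]
contact_force: [-1.0, -5.8, 5.3]
width: 0.0066
gripper_force: 33.8
```

Call:
{"method": "servo_tool", "body": {"moves": [{"dp":[0,-0.016,0.072],"delta_rot":[0,0,0],"fingers":0},{"dp":[0,-0.01,0.073],"delta_rot":[0,0,0],"fingers":0},{"dp":[0,0,0.06],"delta_rot":[0,0,0],"fingers":0},{"dp":[0,0,0],"delta_rot":[0,0,0],"fingers":0}]}}

```text
clock: 45.75
position: [0.5694, 0.05, 0.1332]
ee_rot: [-0.001, -0.096, 0.995, -0.003]
contact_force: [-0.2, -8.7, -1.5]
width: 0.0069
gripper_force: 34.1
```

```bash
python3 -c "
from h import *
bail()"
```

```text
bail th 0.008 r 0.1712 y 0.0005 F [-0.2 -8.7 -1.5] 0.006918608649296706
```

Call:
{"method": "servo_tool", "body": {"moves": [{"dp":[0,0,0.015],"delta_rot":[0,0,0],"fingers":0},{"dp":[0,0,0.01],"delta_rot":[0,0,0],"fingers":0},{"dp":[0,0,0],"delta_rot":[0,0,0],"fingers":0},{"dp":[0,0,0],"delta_rot":[0,0,0],"fingers":0}]}}

```text
clock: 46.15
position: [0.5694, 0.05, 0.1295]
ee_rot: [-0.0, -0.096, 0.995, -0.003]
contact_force: [0.4, -10.5, -1.2]
width: 0.0066
gripper_force: 34.3
```

```bash
python3 -c "
from h import *
bail()"
```

```text
bail th -0.014 r 0.1712 y 0.0005 F [  0.4 -10.5  -1.2] 0.006550097887958385
```

Call:
{"method": "servo_tool", "body": {"moves": [{"dp":[0,0,0.01],"delta_rot":[0,0,0],"fingers":0},{"dp":[0,0,0.01],"delta_rot":[0,0,0],"fingers":0},{"dp":[0,0,0],"delta_rot":[0,0,0],"fingers":0}]}}

```text
clock: 46.45
position: [0.5695, 0.05, 0.1288]
ee_rot: [0.0, -0.096, 0.995, -0.003]
contact_force: [-5.9, -9.9, 19.3]
width: 0.0065
gripper_force: 36.2
```

Call:
{"method": "servo_tool", "body": {"moves": [{"dp":[0,0,0.01],"delta_rot":[0,0,0],"fingers":0},{"dp":[0,0,0],"delta_rot":[0,0,0],"fingers":0}]}}

```text
clock: 46.65
position: [0.5695, 0.05, 0.1286]
ee_rot: [0.001, -0.096, 0.995, -0.003]
contact_force: [-8.5, -9.7, 31.0]
width: 0.0068
gripper_force: 37.1
```

```bash
python3 -c "
from h import *
bail()"
```

```text
bail th -0.019 r 0.1713 y 0.0004 F [-8.5 -9.7 31. ] 0.006833049581705916
```

Bottomed out in the catches. I'll relieve the load, open, rise and check.

Call:
{"method": "servo_tool", "body": {"moves": [{"dp":[0,0,-0.025],"delta_rot":[0,0,0],"fingers":0},{"dp":[0,0,0],"delta_rot":[0,0,0],"fingers":0.35},{"dp":[0,0,0],"delta_rot":[0,0,0],"fingers":0.35},{"dp":[0,0,0],"delta_rot":[0,0,0],"fingers":0.35},{"dp":[0,0,-0.05],"delta_rot":[0,0,0],"fingers":0.35}]}}

```text
clock: 47.15
position: [0.5681, 0.0533, 0.1376]
ee_rot: [-0.002, -0.095, 0.995, 0.0]
contact_force: [-0.8, 0.5, -0.9]
width: 0.0301
gripper_force: 0.0
```

Call:
{"method": "servo_tool", "body": {"moves": [{"dp":[0,0,-0.2],"delta_rot":[0,0,0],"fingers":0.35},{"dp":[0,0,-0.2],"delta_rot":[0,0,0],"fingers":0.35},{"dp":[0,0,-0.2],"delta_rot":[0,0,0],"fingers":0.35},{"dp":[0,-0.2,-0.1],"delta_rot":[0,0,0],"fingers":0.35},{"dp":[0,-0.2,0],"delta_rot":[0,0,0],"fingers":0.35}]}}

```text
clock: 47.65
position: [0.5863, -0.0254, 0.2841]
ee_rot: [0.004, -0.097, 0.995, -0.001]
contact_force: [1.9, 0.1, 0.0]
width: 0.0297
gripper_force: 0.0
```

Call:
{"method": "servo_tool", "body": {"moves": [{"dp":[0,-0.2,0],"delta_rot":[0,0,0],"fingers":0.35},{"dp":[0,-0.2,0],"delta_rot":[0,0,0],"fingers":0.35},{"dp":[0,-0.2,0],"delta_rot":[0,0,0],"fingers":0.35},{"dp":[0,0,0],"delta_rot":[0,0,0],"fingers":0.35},{"dp":[0,0,0],"delta_rot":[0,0,0],"fingers":0.35}]}}

```text
clock: 48.15
position: [0.607, -0.144, 0.2789]
ee_rot: [-0.0, -0.094, 0.996, 0.001]
contact_force: [-0.5, -0.8, 0.1]
width: 0.0298
gripper_force: 0.0
```

```bash
python3 - <<'E'
from h import *
im,d=snap('top','t8.png');P=cloud('top',d)
z,r=platerect(im,P,.066,.078,(140,250,165,255));print('lid',z,r,tocad(np.array(r[0])/1000))
hsv=cv2.cvtColor(im,cv2.COLOR_RGB2HSV)
L=np.stack([(P[...,:2]-C0)@CX,(P[...,:2]-C0)@CY],-1)
for lo in (-.112,-.1,-.05,0,.05):
    b=(L[...,0]>lo)&(L[...,0]<lo+.02)&(abs(L[...,1])<(.036 if lo<-.09 else .07))&(hsv[...,1]<60)&(P[...,2]>.05)&(P[...,2]<.2)
    if b.any():print(lo,b.sum(),np.median(P[b][:,2]).round(4),P[b][:,2].max().round(4))
cv2.imwrite('pics/c8.png',cv2.resize(im[130:260,150:280,::-1],None,fx=4,fy=4))
E
```

```text
lid 0.07198579986902921 ((549.48486328125, 151.02853393554688), (255.09707641601562, 116.35110473632812), 10.865276336669922) [0.00173058 0.00090448]
-0.112 68 0.0825 0.0886
-0.1 35 0.0825 0.0886
-0.05 33 0.0827 0.0878
0 35 0.0821 0.0879
0.05 49 0.0809 0.0877
```

View pics/c8.png

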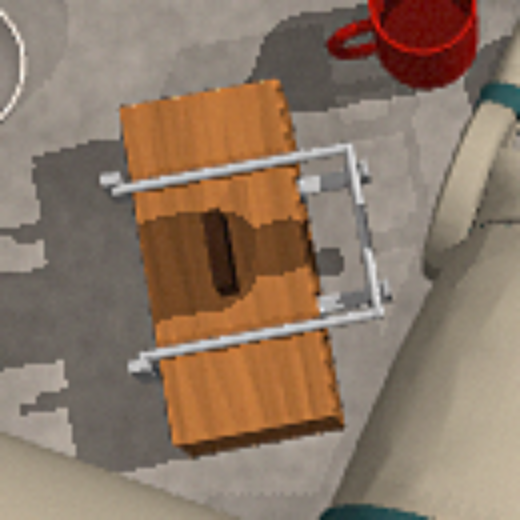

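The lid is flush (plate top at 72 mm, within 2 mm sideways). The crossbar rests in the catches around (365,230) in the crop, with its top at 82 mm and the arms level, and the arm is clear. I'm handing in.

```bash
python3 -c "
from rig import manip
print(manip.sign_off())"
```

```text
the job is handed in; nothing more can be done
None
```

I handed the job in at about 48 s of the 210 s allowed, with no verdict returned: all four spice jars stand in the caddy, one to a compartment, the lid is flush on the rim and the bail is closed in its catches.

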